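# Make up two service-case inserts from the stock on the tool cart

### The arm

A 6-joint arm with a two-finger parallel gripper is mounted at the origin on a cart in front of the work surface, level with it; the furniture and walls round the work are solid. World frame = base frame: x ahead of the robot, y to its left, z up, the work surface at z = 0. Lengths are in m, angles in rad, forces in N, time in s.
With the tool pointing down it reaches from about 0.375 to 0.975 m from the base axis. Payload 3.8 kg.
Tool frame: the origin (TCP) lies on the mounting face of the last link; the fingertips stand 173 mm ahead of it and the grasp point (between the pads) lies 155 mm ahead of it (bot.hold_point_z is the distance from the TCP to the grasp point, in m); z points along the fingers, y is the line along which they close (so a half turn about z gives the same grasp; the last joint's range is limited). The gripper opens to 85 mm and grips with 20 to 120 N. Pads are 22 mm wide; open, the fingers measure 114 mm over their backs; the gripper's body (76 mm by 85 mm) begins 54 mm behind the grasp point. The pads swing forward as they close: fully open they stand 13 mm farther back than shut.
Start: joints at [-1.176, 0.264, 1.604, -0, 1.274, -0.037], TCP at [0.282, -0.613, 0.405] pointing down, gripper open.
Joint ranges: [-2.63, 2.63], [-0.94, 2.18], [0.31, 2.57], [-1.31, 4.45], [0, 2.66], [-2.55, 2.55]. Speed limits (rad/s): [2.57, 2.57, 3.14, 3.14, 3.14, 3.14].

### API

Orientations are given as a rotation vector (axis times angle).
In Python, from workcell import bot, optics gives the robot as it stands.
- The arm moves only by the shell command python3 -m jog 'ROWS' [OPENING] [FORCE]. ROWS is JSON, a list of rows, each an object of numbers: "dx", "dy", "dz": the shift along the tool's x, y, z in mm; "ax", "ay", "az": the turn, a rotation vector about the tool's x, y, z in degrees. A call has 1 to 20 rows; each row shifts and turns the commanded pose from where the row before left it, along the tool's axes as they then stand; what a row does not reach is not made up. A row lasts 1/12 s, in which the tool goes at most 41.7 mm and 7.16 degrees, less where a joint would pass 70% of its speed; a pose out of reach is approached as far as the arm can. A call with a gripper value outside its range is refused whole. OPENING is the opening, from 0 (shut) to 1 (fully open), set as the call begins (- or left out, the last holds). The fingers move at their own pace and stop on an object; FORCE is the grip in N (left out, the last holds). Time passes only in rows, so rows that do not move let the fingers close. It gives the time, the measured TCP pose, the force, the opening and the grip force at its end, in the units of the state.
- bot.read_state(): the state, without advancing time (a new reading comes with each control period).
- optics.read_camera(name): name is "scene" or "top" or "wrist"; returns a dict with "img" (384x512x3 uint8, red, green, blue), "vertical_fov" (degrees; the focal length in pixels is half the picture's height over the tangent of half this angle, whatever the lens; pixels are square), "cx", "cy" (the principal point, pixels), "k1" (the pictures are not rectified: a ray, as slopes to the right and down, at radius r is drawn at 1 + k1 r^2 times it, then the intrinsics apply), "R" (3x3) and "t" (3): a world point X has camera coordinates R X + t; the wrist camera has in their place "tool_from_camera" (4x4, takes a point from camera to tool coordinates, whose origin is the TCP and whose axes are the flange's). Camera axes: x right, y down, z forward; pixel columns grow to the right and rows downward; lengths in m; the calibration is good to about 2 mm. A picture is of the moment at which its call begins: read the wrist's pose just before it. There is no depth.
- bot.finish_job(): hands the job in; it is judged then, once.
The state is a dict: "time": time; "q": joint angles; "joint_vel": joint speeds; "joint_torque": joint torques, N m; "tool_pos": TCP position; "tcp_rot": TCP orientation; "wrist_force": force on the tool from outside, world axes, zero at the start; "torque": the same for the moment, N m; "width": opening from 0.0 (shut) to 1.0 (fully open); "grip_force": force on a finger pad.
Only numpy, scipy, OpenCV 4.12 (cv2) and the standard library are available. Lean on these libraries where they do the work, as an engineer would, in place of code of your own. Each camera call takes 0.05 s, during which the arm holds its last target. There are 200 camera calls.

### The job

Make up the two service kits by filling the grey case inserts from the stock on the cart. The box-fitting kit goes in the insert with three oblong wells: the card box of screws, the black tape measure and the stubby screwdriver, each lying or standing as it does now, in the well of its own shape and size. The pipe-joint kit goes in the insert with two round wells: the brown dropper bottle upright in the raised collar and the white roll of tape flat in the other; everything must sit right down on the floor of its well.

Things in the scene. Friction and masses are not known exactly. Their poses are not given: they have to be found in the camera images.
- fixing_insert: Grey moulded case insert with three oblong wells; 150 (x) x 144 (y) x 15 mm, stays put; origin at centre of underside. Wells straight-sided, 9 mm deep, blue floors 6 mm above the underside, 7 mm slack all round. Centres (x, y mm): screw box (27, 33), 74 along x by 58; tape measure (27, -37), the narrower, 78 along x by 48; screwdriver (-46, 0), 43 by 102 along y.
- sealing_insert: Grey moulded insert of the same size (150 x 144 x 15 mm) with two round wells; stays put; origin at centre of underside. Wells 9 mm deep, blue floors 6 mm above the underside. Well centres (x, y mm): dropper bottle (37, 32), 47 mm bore inside a raised collar of 54 mm outside, its top 37 mm above the underside; tape roll (-30, -25), 71 mm across.
- screw_box: Closed card box of screws, tan and green, 44 (x) x 60 (y) x 38 mm high; origin at centre of underside, z up. Grasp across its 44 mm side. (Cartons up to 0.4 m high stand on the cart left of all this, and an open tub 0.13 m high on its right.)
- tape_measure: Black tape measure with a blue disc on its side, standing on edge: 34 (x, thickness) x 64 (y) x 56 mm high; body centred 1 mm to +x and 2 mm to +y of the origin at its underside. Grasp across its thickness.
- stubby_driver: Stubby screwdriver lying flat, amber handle with red end, 29 mm thick, 88 mm long along its y; origin at mid-length, underside. The handle (y -12 to 44 mm, axis 14.5 mm up) points to +y; its weight is in the handle, balance near y = +16 mm.
- dropper_bottle: Small brown dropper bottle with black top, standing: body 33 mm across up to 62 mm, shoulder above, 102 mm high in all; origin at centre of underside, z up.
- white_tape: Roll of white tape lying flat, 55 x 58 mm across its tail, 26 mm high (the amber roll nearby is smaller and belongs to no kit); origin at centre of underside, z up. Solid to the grip; grasp across the rim.

How it is judged:
At the end, for the whole second after the job is handed in: Screw box, tape measure, stubby driver in their wells of the three-well insert, bottle in the collar and white roll in the wide round well of the other: each within 12 mm of its well's centre, down on the floor (3 mm; driver 6), upright within 0.15 rad, long sides aligned within 0.25 rad, at rest (x of screw_box in the frame of fixing_insert between 0.015 and 0.039 m and y of screw_box in the frame of fixing_insert between 0.021 and 0.045 m and z of screw_box in the frame of fixing_insert between -0.002 and 0.009 m and linear speed of each of screw_box, tape_measure, stubby_driver, dropper_bottle, white_tape below 0.02 m/s and angle between each of screw_box, tape_measure, dropper_bottle, white_tape's own z axis and vertical below 0.15 rad and angle between the y axis of each of screw_box, tape_measure and the x axis of fixing_insert, either way round below 0.25 rad and x of tape_measure in the frame of fixing_insert between 0.015 and 0.039 m and y of tape_measure in the frame of fixing_insert between -0.049 and -0.025 m and z of tape_measure in the frame of fixing_insert between -0.002 and 0.009 m and x of stubby_driver in the frame of fixing_insert between -0.058 and -0.034 m and y of stubby_driver in the frame of fixing_insert between -0.012 and 0.012 m and z of stubby_driver in the frame of fixing_insert between -0.002 and 0.012 m and angle between the y axis of stubby_driver and the y axis of fixing_insert, either way round below 0.25 rad and x of dropper_bottle in the frame of sealing_insert between 0.025 and 0.049 m and y of dropper_bottle in the frame of sealing_insert between 0.02 and 0.044 m and z of dropper_bottle in the frame of sealing_insert between -0.002 and 0.009 m and x of white_tape in the frame of sealing_insert between -0.042 and -0.018 m and y of white_tape in the frame of sealing_insert between -0.037 and -0.013 m and z of white_tape in the frame of sealing_insert between -0.002 and 0.009 m); the robot touches nothing.
It also fails if it takes over 141 s, if anything falls off the work surface, if the arm or the gripper's body presses on something with over 40 N, if the wrist force passes 120 N, or if a joint passes its speed limit or range.

## Working session

There is one attempt and no reset: what is moved stays moved. The work goes in short steps, Python scripts to look and compute and a shell command to move; the robot and the scene stay as the last step left them, time stands still between calls to the robot, and variables do not carry over. Pictures are saved under pics/ and viewed, at most 14 in all, crops included, and the job is handed in when it is done.

```bash
ls; mkdir -p pics
python3 - <<'E'
from workcell import bot, optics
import cv2
s=bot.read_state(); print({k:s[k] for k in('time','tool_pos','tcp_rot','width')},bot.hold_point_z)
for n in("scene","top","wrist"):
    c=optics.read_camera(n); cv2.imwrite(f'pics/{n}0.png',c['img'][:,:,::-1]); print(n,{k:v for k,v in c.items() if k!='img'})
E
```

```text
pics
{'time': 0.0, 'tool_pos': array([ 0.28236248, -0.61272475,  0.40334641]), 'tcp_rot': array([-3.06649165e+00, -6.72467468e-01,  6.09209588e-04]), 'width': 0.9976412842732639} 0.1547
scene {'vertical_fov': 52.26248799685054, 'cx': 252.40370970788467, 'cy': 187.01114524345934, 'k1': -0.12285153654166663, 'R': array([[-0.90905286, -0.41655068, -0.01041294],
       [-0.2831524 ,  0.63588102, -0.71796939],
       [ 0.30569203, -0.64972368, -0.69599678]]), 't': array([0.43939137, 0.26072955, 0.7156321 ])}
top {'vertical_fov': 50.234044321773666, 'cx': 255.23948350475086, 'cy': 193.35505802964818, 'k1': -0.10453449284706884, 'R': array([[ 0.01978922, -0.99978776, -0.00572974],
       [-0.98023505, -0.01827326, -0.19699067],
       [ 0.19684416,  0.00951478, -0.98038862]]), 't': array([-0.11863831,  0.53238683,  0.8116554 ])}
wrist {'vertical_fov': 68.60526311144689, 'cx': 256.4567695011417, 'cy': 190.1180783854791, 'k1': -0.0534908779555355, 'tool_from_camera': array([[-1.07332100e-04, -9.49598209e-01, -3.13469662e-01,
         8.13821208e-02],
       [ 9.99999927e-01,  1.30300849e-05, -3.81872482e-04,
        -1.14857908e-04],
       [ 3.66709961e-04, -3.13469680e-01,  9.49598139e-01,
         3.07603978e-02],
       [ 0.00000000e+00,  0.00000000e+00,  0.00000000e+00,
         1.00000000e+00]])}
```

View pics/scene0.png

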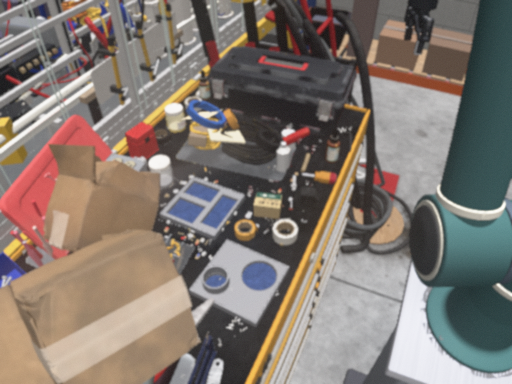

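View pics/top0.png

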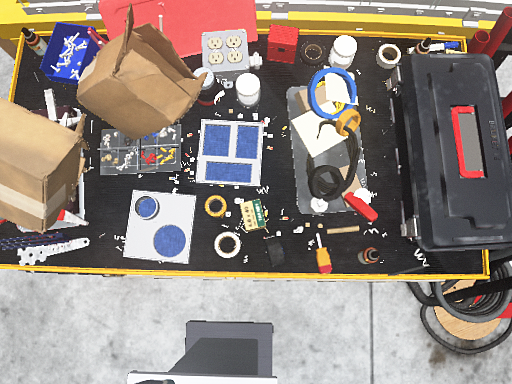

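View pics/wrist0.png

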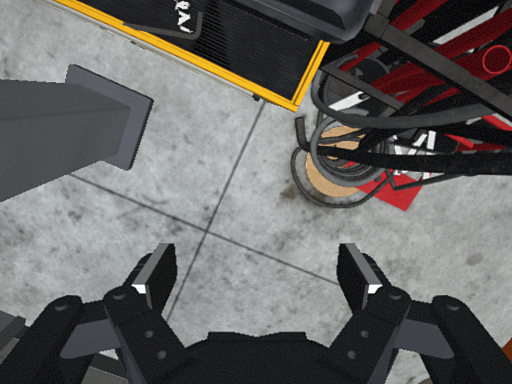

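```bash
cat > h.py <<'E'
import numpy as np, cv2, sys
from workcell import bot, optics
from scipy.spatial.transform import Rotation as Ro
def cam(n, save=None):
    s=bot.read_state(); c=optics.read_camera(n)
    f=192/np.tan(np.radians(c['vertical_fov'])/2)
    if n=='wrist':
        T=np.eye(4);T[:3,:3]=Ro.from_rotvec(s['tcp_rot']).as_matrix();T[:3,3]=s['tool_pos']
        W=T@c['tool_from_camera'];R=W[:3,:3].T;t=-R@W[:3,3]
    else:R,t=c['R'],c['t']
    o=dict(img=c['img'],f=f,cx=c['cx'],cy=c['cy'],k1=c['k1'],R=np.array(R),t=np.array(t))
    if save: cv2.imwrite(f'pics/{save}.png',o['img'][:,:,::-1]); np.savez(f'pics/{save}.npz',**o)
    return o
def load(s): return {k:(v if v.ndim else float(v)) for k,v in np.load(f'pics/{s}.npz').items()}
def ray(c,u,v):
    a=np.array([(u-c['cx'])/c['f'],(v-c['cy'])/c['f']]);b=a.copy()
    for _ in range(20): b=a/(1+c['k1']*(b@b))
    return -c['R'].T@c['t'], c['R'].T@np.array([b[0],b[1],1])
def onz(c,u,v,z):
    o,d=ray(c,u,v); return o+d*(z-o[2])/d[2]
def proj(c,X):
    p=c['R']@np.asarray(X)+c['t'];b=p[:2]/p[2];b=b*(1+c['k1']*(b@b));return b*c['f']+[c['cx'],c['cy']]
def tri(obs):
    A=np.zeros((3,3));B=np.zeros(3)
    for c,u,v in obs:
        o,d=ray(c,u,v);d/=np.linalg.norm(d);P=np.eye(3)-np.outer(d,d);A+=P;B+=P@o
    X=np.linalg.solve(A,B);return X,[np.round(proj(c,X)-[u,v],1) for c,u,v in obs]
def yaw(s): 
    R=Ro.from_rotvec(s['tcp_rot']).as_matrix();return np.degrees(np.arctan2(R[1,1],R[0,1])),R
def go(x,y,z,ydir):
    """to grasp point x,y,z (m), closing line along ydir deg (mod 180): first turn az, then level, then dx,dy,dz mm in tool axes"""
    s=bot.read_state();yw,R=yaw(s);d=(ydir-yw+90)%180-90
    th=np.radians(yw+d);yv=np.array([np.cos(th),np.sin(th),0]);zv=np.array([0,0,-1.]);Rt=np.c_[np.cross(yv,zv),yv,zv]
    w=np.degrees(Ro.from_matrix(R.T@Rt).as_rotvec())
    dp=Rt.T@(np.array([x,y,z+bot.hold_point_z])-s['tool_pos'])*1000
    print('turn',np.round(w,1),'alt az',round(w[2]-np.sign(w[2])*180,1),'q6',round(s['q'][5],2),'then shift',np.round(dp,1))
E
python3 - <<'E'
from h import *
c=cam('top','top1')
for n,u,v,z in [('fix',231,152,.015),('seal',160,227,.015),('box',253,214,.038),('tm',277,249,.056),('wt',227,243,.026),('drv',322,253,.02),('bot',368,255,.08),('carton',75,190,.3)]: print(n,onz(c,u,v,z).round(3))
b=cv2.resize(c['img'][115:275,120:400],(800,457),interpolation=cv2.INTER_CUBIC)
cv2.imwrite('pics/topz.png',b[:,:,::-1])
go(.45,-.1,.35,90)
E
```

```text
fix [ 0.636 -0.052  0.015]
seal [0.463 0.099 0.015]
box [ 0.493 -0.104  0.038]
tm [ 0.418 -0.155  0.056]
wt [ 0.431 -0.05   0.026]
drv [ 0.414 -0.253  0.02 ]
bot [ 0.408 -0.337  0.08 ]
carton [0.485 0.166 0.3  ]
turn [-0.1  0.  24.7] alt az -155.3 q6 -0.04 then shift [ 167.6 -512.8 -100.9]
```

View pics/topz.png

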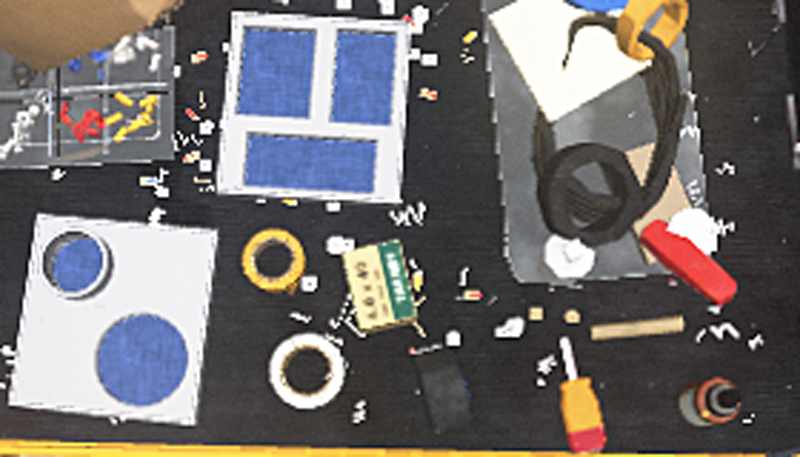

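The top crop shows the three-well insert (~(315,105)), the round-well insert (~(112,318)), screw box (~(382,285)), white roll (~(307,371)), tape measure (~(444,395)), driver (~(580,400)) and bottle (~(712,402)). Next I'll move the wrist camera over them.

```bash
python3 -m jog '[{"az":6.2},{"az":6.2},{"az":6.2},{"az":6.1},{"dx":15.6,"dy":-29.5,"dz":-1.5},{"dx":15.6,"dy":-29.5,"dz":-1.5},{"dx":15.6,"dy":-29.5,"dz":-1.5},{"dx":15.6,"dy":-29.5,"dz":-1.5},{"dx":15.6,"dy":-29.5,"dz":-1.5},{"dx":15.6,"dy":-29.5,"dz":-1.5},{"dx":15.6,"dy":-29.5,"dz":-1.5},{"dx":15.6,"dy":-29.5,"dz":-1.5},{"dx":15.6,"dy":-29.5,"dz":-1.5},{"dx":15.6,"dy":-29.5,"dz":-1.5},{"dx":15.6,"dy":-29.5,"dz":-1.5},{"dx":15.6,"dy":-29.5,"dz":-1.5},{"dx":15.6,"dy":-29.5,"dz":-1.5},{"dx":15.6,"dy":-29.5,"dz":-1.5},{},{}]' 1 60
python3 -c "
from h import *
cam('wrist','wA');s=bot.read_state();print(s['q'],s['tool_pos'],yaw(s)[0])"
python3 -m jog '[{"dy":-30},{"dy":-30},{"dy":-30},{"dy":-30},{"dy":-30},{"dy":-30},{},{}]'
python3 -c "
from h import *
cam('wrist','wB');s=bot.read_state();print(s['q'],s['tool_pos'],yaw(s)[0])
for n in 'AB':
  cv2.imwrite(f'pics/w{n}z.png',cv2.resize(cv2.imread(f'pics/w{n}.png'),(800,600),interpolation=cv2.INTER_CUBIC))"
```

```text
[-1.17588413e+00  2.64359650e-01  1.60468208e+00  1.91595642e-05
  1.27369830e+00 -3.68630417e-02] [ 0.28243639 -0.61288674  0.40400085] -65.26142108054717
[-1.17588807e+00  2.64241969e-01  1.60446514e+00  3.72990647e-05
  1.27370752e+00 -3.68816187e-02] [ 0.28245779 -0.61293713  0.4041975 ] -65.26088729578885invalid input
invalid input
```

View pics/wAz.png

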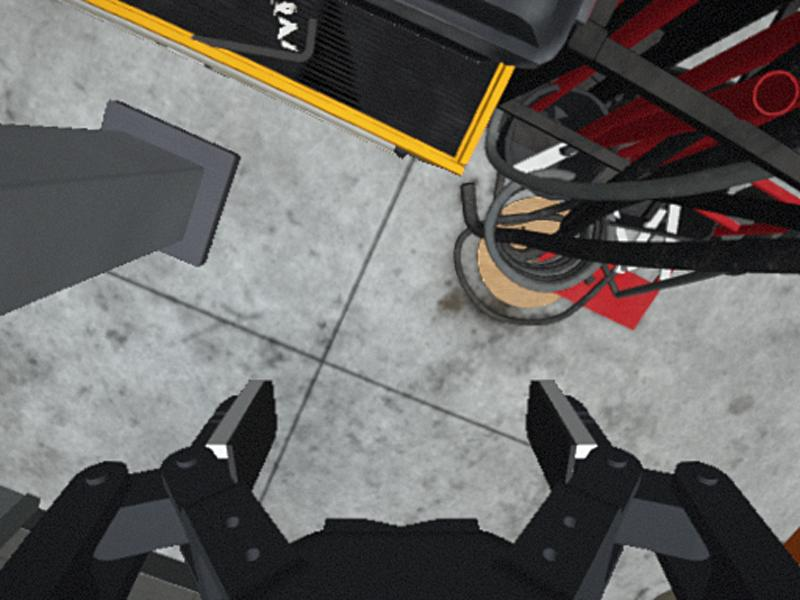

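View pics/wBz.png

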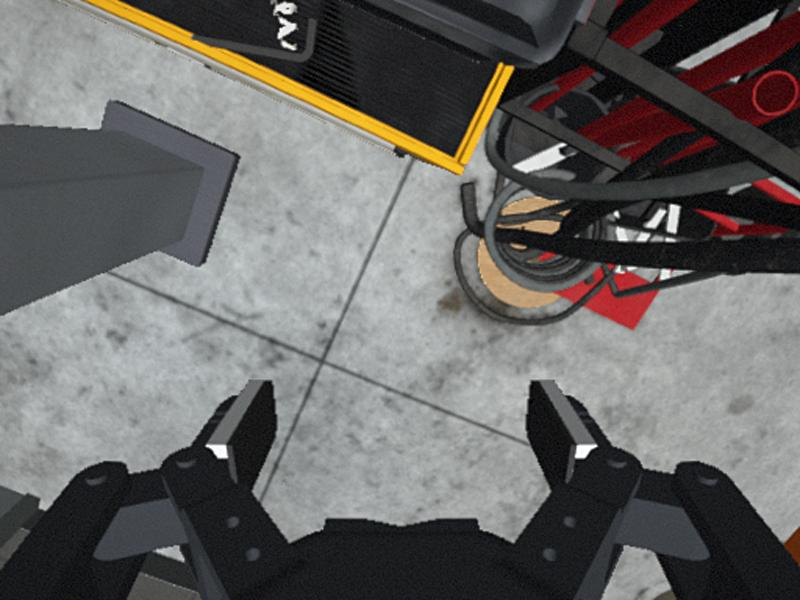

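Both moves were refused, so these pictures still show the start pose. Each row may need all six keys, so I'll test that.

```bash
python3 -m jog '[{"dx":0,"dy":0,"dz":0,"ax":0,"ay":0,"az":6.2},{"dx":0,"dy":0,"dz":0,"ax":0,"ay":0,"az":6.2}]' 1 60; echo; python3 -m jog '[{"dx":0,"dy":0,"dz":0,"az":6.2},{"az":6.1}]'
```

```text
time: 0.47
tool_pos: [0.2825, -0.613, 0.4045]
tcp_rot: [-3.124, -0.33, 0.0]
wrist_force: [-0.1, 0.2, 0.3]
width: 1.0
grip_force: 0.0
invalid input
```

```bash
python3 -m jog '[{"dx":0,"dy":0,"dz":0,"ax":0,"ay":0,"az":6.2},{"dx":0,"dy":0,"dz":0,"ax":0,"ay":0,"az":6.1},{"dx":15.6,"dy":-29.5,"dz":-1.5,"ax":0,"ay":0,"az":0},{"dx":15.6,"dy":-29.5,"dz":-1.5,"ax":0,"ay":0,"az":0},{"dx":15.6,"dy":-29.5,"dz":-1.5,"ax":0,"ay":0,"az":0},{"dx":15.6,"dy":-29.5,"dz":-1.5,"ax":0,"ay":0,"az":0},{"dx":15.6,"dy":-29.5,"dz":-1.5,"ax":0,"ay":0,"az":0},{"dx":15.6,"dy":-29.5,"dz":-1.5,"ax":0,"ay":0,"az":0},{"dx":15.6,"dy":-29.5,"dz":-1.5,"ax":0,"ay":0,"az":0},{"dx":15.6,"dy":-29.5,"dz":-1.5,"ax":0,"ay":0,"az":0},{"dx":15.6,"dy":-29.5,"dz":-1.5,"ax":0,"ay":0,"az":0},{"dx":15.6,"dy":-29.5,"dz":-1.5,"ax":0,"ay":0,"az":0},{"dx":15.6,"dy":-29.5,"dz":-1.5,"ax":0,"ay":0,"az":0},{"dx":15.6,"dy":-29.5,"dz":-1.5,"ax":0,"ay":0,"az":0},{"dx":15.6,"dy":-29.5,"dz":-1.5,"ax":0,"ay":0,"az":0},{"dx":15.6,"dy":-29.5,"dz":-1.5,"ax":0,"ay":0,"az":0},{"dx":0,"dy":0,"dz":0,"ax":0,"ay":0,"az":0},{"dx":0,"dy":0,"dz":0,"ax":0,"ay":0,"az":0}]'
python3 -c "
from h import *
cam('wrist','wA');s=bot.read_state();print(s['q'],s['tool_pos'],yaw(s)[0])"
python3 -m jog '[{"dx":0,"dy":-30,"dz":0,"ax":0,"ay":0,"az":0},{"dx":0,"dy":-30,"dz":0,"ax":0,"ay":0,"az":0},{"dx":0,"dy":-30,"dz":0,"ax":0,"ay":0,"az":0},{"dx":0,"dy":-30,"dz":0,"ax":0,"ay":0,"az":0},{"dx":0,"dy":-30,"dz":0,"ax":0,"ay":0,"az":0},{"dx":0,"dy":-30,"dz":0,"ax":0,"ay":0,"az":0},{"dx":0,"dy":0,"dz":0,"ax":0,"ay":0,"az":0},{"dx":0,"dy":0,"dz":0,"ax":0,"ay":0,"az":0}]'
python3 -c "
from h import *
cam('wrist','wB');s=bot.read_state();print(s['q'],s['tool_pos'],yaw(s)[0])
for n in 'AB':
  cv2.imwrite(f'pics/w{n}z.png',cv2.resize(cv2.imread(f'pics/w{n}.png'),(800,600),interpolation=cv2.INTER_CUBIC))"
```

```text
time: 1.97
tool_pos: [0.5012, -0.1984, 0.4259]
tcp_rot: [3.141, 0.007, 0.0]
wrist_force: [-0.3, 0.5, -0.3]
width: 0.997
grip_force: 0.0
[-4.25041298e-01 -7.01623516e-03  1.86879662e+00 -6.42768782e-04
  1.27982137e+00  1.14328078e+00] [ 0.50071991 -0.19942817  0.42570631] -89.84766642592005
time: 2.68
tool_pos: [0.5002, -0.02, 0.4256]
tcp_rot: [3.141, 0.003, -0.0]
wrist_force: [-0.2, 0.8, -0.3]
width: 1.0
grip_force: 0.0
[-9.08699945e-02 -8.27971670e-02  1.94151543e+00 -9.44763339e-04
  1.28292030e+00  1.47963025e+00] [ 0.50032542 -0.02074551  0.4256254 ] -89.96766269309163
```

View pics/wAz.png

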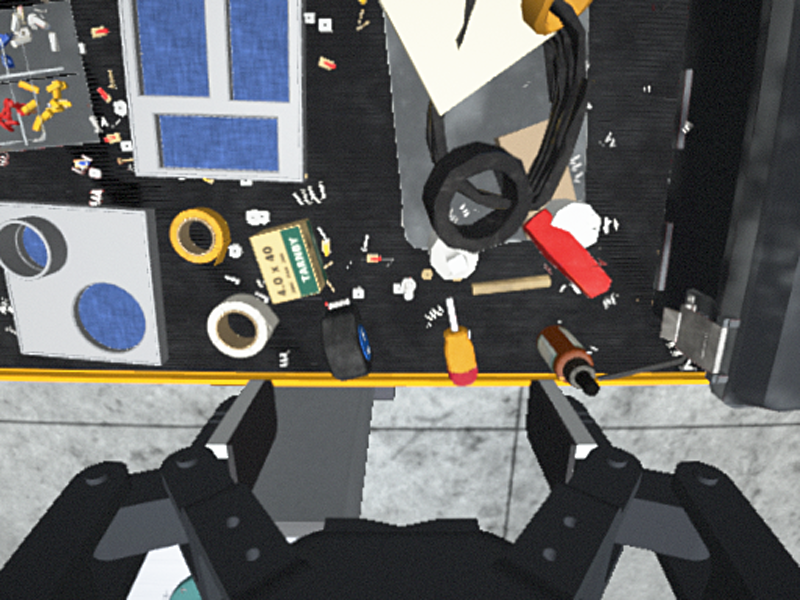

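View pics/wBz.png

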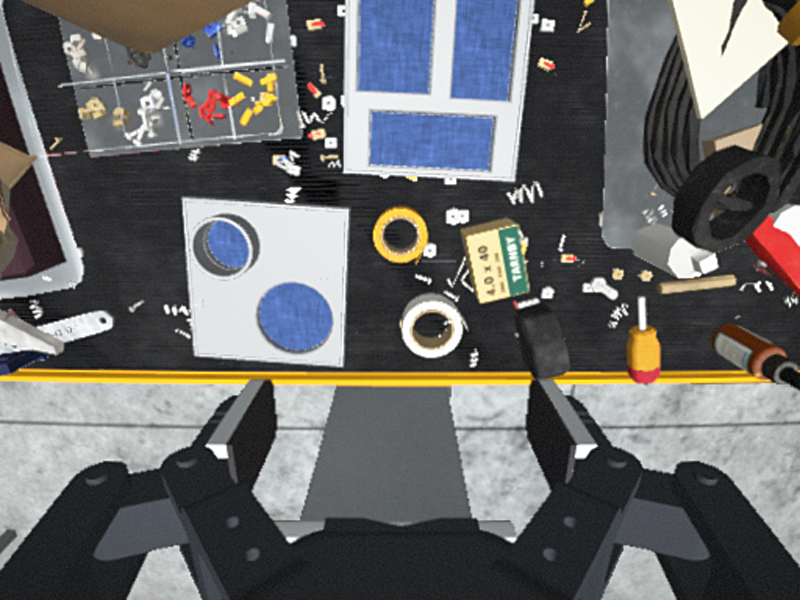

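The wrist views show all the items. In view B: three-well insert at (435,90), round-well insert at (268,282), white roll (432,327), screw box (495,262), tape measure (541,340), driver (644,340), bottle (755,352). A zoomed montage of both views will give exact corners.

```bash
cat > mont.py <<'E'
from h import *
A=load('wA');B=load('wB')
cr=[('A',287,263),('A',347,340),('A',460,342),('A',568,358),('B',495,262),('B',541,340),('B',644,340),('B',755,352),('A',242,327),('B',432,327),('A',33,247),('B',226,245)]
t=[];org=[]
for n,U,V in cr:
    u,v=int(U/1.5625)-30,int(V/1.5625)-30
    u=max(u,0);u=min(u,452);org.append((n,u,v))
    t.append(cv2.resize({'A':A,'B':B}[n]['img'][v:v+60,u:u+60],(200,200),interpolation=cv2.INTER_CUBIC))
m=np.vstack([np.hstack(t[i:i+4]) for i in (0,4,8)])
cv2.imwrite('pics/mont.png',m[:,:,::-1])
def px(U,V):
    k=int(V//200)*4+int(U//200); n,u,v=org[k]
    return ({'A':A,'B':B}[n],u+(U%200+.5)*.3-.5,v+(V%200+.5)*.3-.5)
def w(n,U,V): return ({'A':A,'B':B}[n],(U+.5)/1.5625-.5,(V+.5)/1.5625-.5)
E
python3 mont.py
```

```text
(no output)
```

View pics/mont.png

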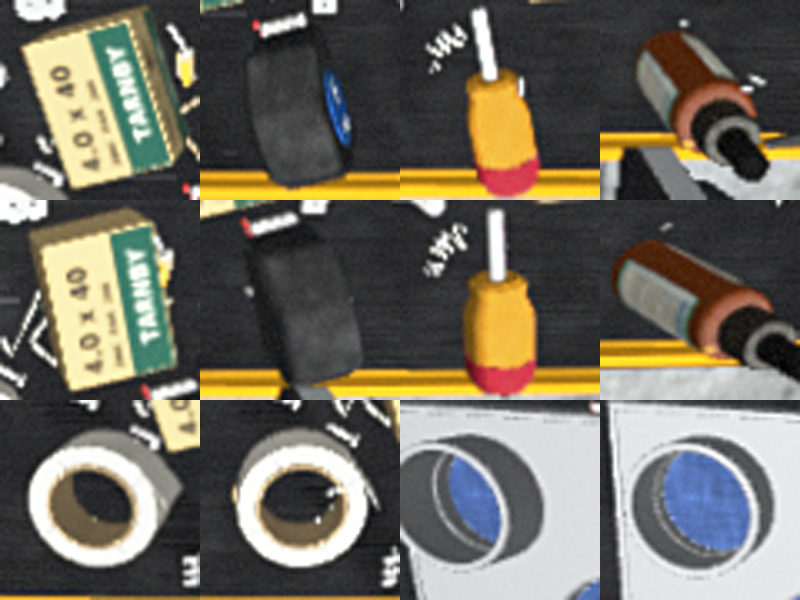

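```bash
cat > m1.py <<'E'
from mont import *
np.set_printoptions(suppress=True,precision=4)
T=load('top1')
def tz(U,V): return (T,(U+.5)/2.857-.5+120,(V+.5)/2.857-.5+115)
for n,a,b in [('box',(24,48),(38,248)),('box',(125,18),(151,222)),('box',(176,162),(175,368)),('box',(72,188),(72,392)),('tmTR',(322,70),(325,250)),('tmBL',(265,185),(285,385)),('tmBR',(345,168),(358,378)),('tmc',(297,127),(309,317)),('wt',(95,506),(303,505)),('shaft tip',(480,10),(496,210)),('h front',(490,76),(498,274)),('h end',(509,192),(502,392)),('bring',(733,128),(776,334)),('bneck',(700,95),(735,295))]:
    print(n,*tri([px(*a),px(*b)]))
print('collar',tri([px(693,505),tz(76,264)]),onz(*px(693,505),.037))
# inserts: corners from all views, plane z=.015, rigid fit
def fit(obs,name):
    P=np.array([o[0] for o in obs])*[.075,.072];Q=np.array([onz(*o[1],.015)[:2] for o in obs])
    a=P-P.mean(0);b=Q-Q.mean(0);th=np.arctan2((a[:,0]*b[:,1]-a[:,1]*b[:,0]).sum(),(a*b).sum())
    R=np.array([[np.cos(th),-np.sin(th)],[np.sin(th),np.cos(th)]]);t=Q.mean(0)-R@P.mean(0)
    print(name,t,np.degrees(th),'res mm',((Q-P@R.T-t)*1000).round(1).tolist());return R,t
C={'TL':(1,1),'TR':(1,-1),'BR':(-1,-1),'BL':(-1,1)}
f=fit([(C['TL'],tz(233,11)),(C['TR'],tz(411,21)),(C['BR'],tz(401,203)),(C['BL'],tz(219,193)),(C['BR'],w('A',302,181)),(C['BL'],w('A',135,176)),(C['BR'],w('B',516,181)),(C['BL'],w('B',345,173))],'fix')
g=fit([(C['TL'],tz(37,213)),(C['TR'],tz(217,232)),(C['BR'],tz(196,424)),(C['BL'],tz(8,404)),(C['TR'],w('A',155,210)),(C['BR'],w('A',161,363)),(C['BL'],w('A',18,354)),(C['TL'],w('B',182,198)),(C['TR'],w('B',349,208)),(C['BR'],w('B',344,366)),(C['BL'],w('B',192,356))],'seal')
for n,(R,t),p in [('boxw',f,(27,33)),('tmw',f,(27,-37)),('drw',f,(-46,0)),('botw',g,(37,32)),('wtw',g,(-30,-25))]: print(n,R@(np.array(p)/1000)+t)
E
python3 m1.py
```

```text
box [ 0.5153 -0.0722  0.0343] [array([-0. , -0.2]), array([-0. ,  0.2])]
box [ 0.5272 -0.1139  0.0398] [array([0. , 0.3]), array([ 0. , -0.3])]
box [ 0.4682 -0.1296  0.0356] [array([-0. ,  0.6]), array([ 0. , -0.6])]
box [ 0.4587 -0.0877  0.0396] [array([-0. ,  0.3]), array([-0. , -0.3])]
tmTR [ 0.4372 -0.158   0.0225] [array([-0.1, -2.7]), array([0.2, 2.7])]
tmBL [ 0.3936 -0.1363  0.0523] [array([-0. ,  0.3]), array([-0. , -0.3])]
tmBR [ 0.3958 -0.1687  0.0461] [array([-0.1,  1.9]), array([-0.1, -1.9])]
tmc [ 0.4153 -0.1486  0.0378] [array([-0. , -1.2]), array([0.1, 1.2])]
wt [ 0.4285 -0.0485  0.0233] [array([ 0. , -0.1]), array([0. , 0.1])]
shaft tip [ 0.4566 -0.2426  0.0146] [array([-0. , -0.2]), array([0. , 0.2])]
h front [ 0.4271 -0.248   0.0162] [array([-0. , -0.4]), array([0. , 0.4])]
h end [ 0.3706 -0.2588  0.019 ] [array([0. , 0.2]), array([-0. , -0.2])]
bring [ 0.4161 -0.3453  0.0793] [array([0. , 0.2]), array([-0. , -0.2])]
bneck [ 0.4252 -0.336   0.066 ] [array([-0.1, -1. ]), array([0.1, 1. ])]
collar (array([0.5056, 0.131 , 0.0279]), [array([2. , 0.5]), array([-1.1, -0.5])]) [0.5082 0.1298 0.037 ]
fix [ 0.6373 -0.0483] -2.4867697631218784 res mm [[0.1, -0.6], [0.0, -0.3], [0.3, -1.3], [-0.6, -3.5], [0.6, 2.6], [-0.4, 2.4], [0.1, 0.4], [-0.1, 0.3]]
seal [0.4664 0.101 ] -4.55111145520532 res mm [[-0.5, -0.8], [-1.5, 0.2], [0.9, -2.6], [0.5, -1.3], [0.7, -7.0], [2.7, 0.5], [-1.5, 5.0], [-1.3, 1.8], [0.9, 1.5], [0.4, -0.3], [-1.3, 3.0]]
boxw [ 0.6657 -0.0165]
tmw [ 0.6627 -0.0864]
drw [ 0.5914 -0.0463]
botw [0.5059 0.13  ]
wtw [0.4345 0.0784]
```

Run:
```python
from m1 import *
print('----')
for q in [(250,88),(322,70),(347,168),(268,185),(255,258),(325,250),(359,375),(288,385)]: print('tm',q,onz(*px(*q),.056))
for q in [(672,62),(640,268)]: print('bot base',onz(*px(*q),0.0))
for q in [(733,128),(776,334)]: print('bring',onz(*px(*q),0.08))
print('amber',tri([w('A',199,236),w('B',400,235)])[0], 'edge',onz(*w('B',428,235),.02))
print('tm top',[onz(*tz(*q),.056) for q in [(417,362),(460,357),(470,420),(434,432)]])
print('bottle top cap',onz(*tz(727,397),.1))
go(.398,-.2537,.1,100.7)
```

```text
box [ 0.5153 -0.0722  0.0343] [array([-0. , -0.2]), array([-0. ,  0.2])]
box [ 0.5272 -0.1139  0.0398] [array([0. , 0.3]), array([ 0. , -0.3])]
box [ 0.4682 -0.1296  0.0356] [array([-0. ,  0.6]), array([ 0. , -0.6])]
box [ 0.4587 -0.0877  0.0396] [array([-0. ,  0.3]), array([-0. , -0.3])]
tmTR [ 0.4372 -0.158   0.0225] [array([-0.1, -2.7]), array([0.2, 2.7])]
tmBL [ 0.3936 -0.1363  0.0523] [array([-0. ,  0.3]), array([-0. , -0.3])]
tmBR [ 0.3958 -0.1687  0.0461] [array([-0.1,  1.9]), array([-0.1, -1.9])]
tmc [ 0.4153 -0.1486  0.0378] [array([-0. , -1.2]), array([0.1, 1.2])]
wt [ 0.4285 -0.0485  0.0233] [array([ 0. , -0.1]), array([0. , 0.1])]
shaft tip [ 0.4566 -0.2426  0.0146] [array([-0. , -0.2]), array([0. , 0.2])]
h front [ 0.4271 -0.248   0.0162] [array([-0. , -0.4]), array([0. , 0.4])]
h end [ 0.3706 -0.2588  0.019 ] [array([0. , 0.2]), array([-0. , -0.2])]
bring [ 0.4161 -0.3453  0.0793] [array([0. , 0.2]), array([-0. , -0.2])]
bneck [ 0.4252 -0.336   0.066 ] [array([-0.1, -1. ]), array([0.1, 1. ])]
collar (array([0.5056, 0.131 , 0.0279]), [array([2. , 0.5]), array([-1.1, -0.5
[... 570 characters left out ...]
168) [ 0.404  -0.1705  0.056 ]
tm (268, 185) [ 0.396  -0.1382  0.056 ]
tm (255, 258) [ 0.4507 -0.1178  0.056 ]
tm (325, 250) [ 0.454  -0.1449  0.056 ]
tm (359, 375) [ 0.3995 -0.1652  0.056 ]
tm (288, 385) [ 0.3951 -0.1363  0.056 ]
bot base [ 0.4087 -0.3488  0.    ]
bot base [ 0.4102 -0.346   0.    ]
bring [ 0.4167 -0.3449  0.08  ]
bring [ 0.4162 -0.3446  0.08  ]
amber [ 0.5127 -0.0188  0.0125] edge [ 0.514  -0.0429  0.02  ]
tm top [array([ 0.4336, -0.1318,  0.056 ]), array([ 0.4377, -0.1627,  0.056 ]), array([ 0.3929, -0.1703,  0.056 ]), array([ 0.3839, -0.1447,  0.056 ])]
bottle top cap [ 0.4093 -0.3434  0.1   ]
turn [  0.1   0.  -10.7] alt az 169.3 q6 1.48 then shift [-143.8  209.9  170.9]
```

Driver first.

```bash
python3 -m jog '[{"dx":0,"dy":0,"dz":0,"ax":0,"ay":0,"az":-5.3},{"dx":0,"dy":0,"dz":0,"ax":0,"ay":0,"az":-5.4},{"dx":-14.4,"dy":21,"dz":17.1,"ax":0,"ay":0,"az":0},{"dx":-14.4,"dy":21,"dz":17.1,"ax":0,"ay":0,"az":0},{"dx":-14.4,"dy":21,"dz":17.1,"ax":0,"ay":0,"az":0},{"dx":-14.4,"dy":21,"dz":17.1,"ax":0,"ay":0,"az":0},{"dx":-14.4,"dy":21,"dz":17.1,"ax":0,"ay":0,"az":0},{"dx":-14.4,"dy":21,"dz":17.1,"ax":0,"ay":0,"az":0},{"dx":-14.4,"dy":21,"dz":17.1,"ax":0,"ay":0,"az":0},{"dx":-14.4,"dy":21,"dz":17.1,"ax":0,"ay":0,"az":0},{"dx":-14.4,"dy":21,"dz":17.1,"ax":0,"ay":0,"az":0},{"dx":-14.4,"dy":21,"dz":17.1,"ax":0,"ay":0,"az":0},{"dx":0,"dy":0,"dz":0,"ax":0,"ay":0,"az":0},{"dx":0,"dy":0,"dz":0,"ax":0,"ay":0,"az":0}]'
python3 -c "
from h import *
cam('wrist','d1');go(.398,-.2537,.027,100.7)
cv2.imwrite('pics/d1z.png',cv2.resize(cv2.imread('pics/d1.png'),(800,600)))"
```

```text
time: 3.9
tool_pos: [0.3963, -0.2551, 0.2535]
tcp_rot: [-3.127, -0.286, 0.004]
wrist_force: [1.5, 0.0, -0.9]
width: 1.0
grip_force: 0.0
turn [-0.   0.  -0.2] alt az 179.8 q6 0.76 then shift [ 0.9 -0.6 72.7]
```

View pics/d1z.png

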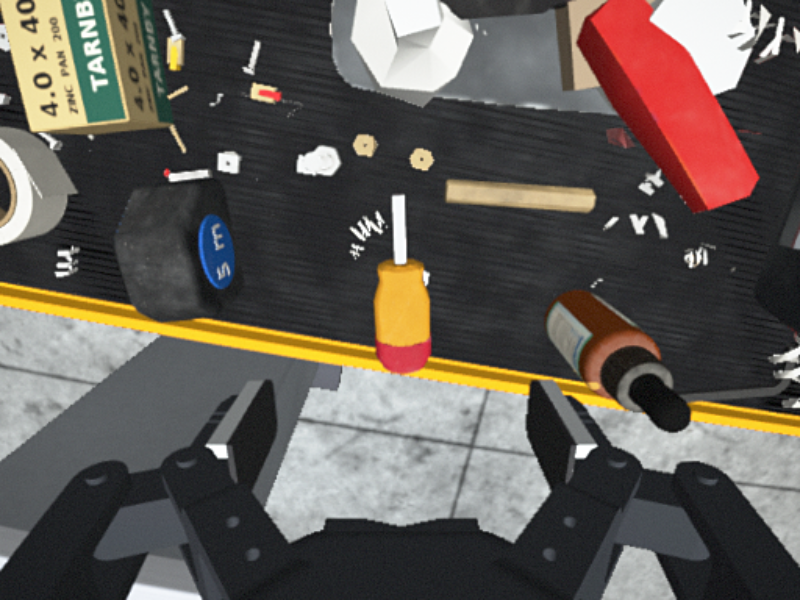

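```bash
python3 -m jog '[{"dx":0.4,"dy":-0.3,"dz":24,"ax":0,"ay":0,"az":0},{"dx":0.5,"dy":-0.3,"dz":24,"ax":0,"ay":0,"az":0},{"dx":0,"dy":0,"dz":15,"ax":0,"ay":0,"az":0},{"dx":0,"dy":0,"dz":8.7,"ax":0,"ay":0,"az":0},{"dx":0,"dy":0,"dz":0,"ax":0,"ay":0,"az":0},{"dx":0,"dy":0,"dz":0,"ax":0,"ay":0,"az":0}]'
python3 -m jog '[{"dx":0,"dy":0,"dz":0,"ax":0,"ay":0,"az":0},{"dx":0,"dy":0,"dz":0,"ax":0,"ay":0,"az":0},{"dx":0,"dy":0,"dz":0,"ax":0,"ay":0,"az":0},{"dx":0,"dy":0,"dz":0,"ax":0,"ay":0,"az":0},{"dx":0,"dy":0,"dz":0,"ax":0,"ay":0,"az":0},{"dx":0,"dy":0,"dz":0,"ax":0,"ay":0,"az":0},{"dx":0,"dy":0,"dz":0,"ax":0,"ay":0,"az":0},{"dx":0,"dy":0,"dz":0,"ax":0,"ay":0,"az":0}]' 0 60
python3 -m jog '[{"dx":0,"dy":0,"dz":-20,"ax":0,"ay":0,"az":0},{"dx":0,"dy":0,"dz":-30,"ax":0,"ay":0,"az":0},{"dx":0,"dy":0,"dz":-30,"ax":0,"ay":0,"az":0},{"dx":0,"dy":0,"dz":-20,"ax":0,"ay":0,"az":0},{"dx":0,"dy":0,"dz":0,"ax":0,"ay":0,"az":0},{"dx":0,"dy":0,"dz":0,"ax":0,"ay":0,"az":0}]'
python3 -c "
from h import *
cam('wrist','d2');go(.5907,-.0623,.1,-2.5)"
```

```text
time: 4.45
tool_pos: [0.3994, -0.2523, 0.1836]
tcp_rot: [3.127, 0.295, 0.001]
wrist_force: [-0.6, -0.1, 0.6]
width: 0.995
grip_force: 0.0
time: 5.12
tool_pos: [0.3993, -0.2526, 0.1838]
tcp_rot: [3.127, 0.294, 0.002]
wrist_force: [-0.2, 0.4, 6.0]
width: 0.293
grip_force: 59.0
time: 5.62
tool_pos: [0.3993, -0.2526, 0.2842]
tcp_rot: [3.126, 0.294, 0.004]
wrist_force: [0.4, -0.0, -1.2]
width: 0.302
grip_force: 59.6
turn [ -0.   -0.  -76.8] alt az 103.2 q6 0.77 then shift [198.  183.6  27.9]
```

```bash
python3 -m jog '[{"dx":0,"dy":0,"dz":-3,"ax":0,"ay":0,"az":-7},{"dx":0,"dy":0,"dz":0,"ax":0,"ay":0,"az":-7},{"dx":0,"dy":0,"dz":0,"ax":0,"ay":0,"az":-7},{"dx":0,"dy":0,"dz":0,"ax":0,"ay":0,"az":-7},{"dx":0,"dy":0,"dz":0,"ax":0,"ay":0,"az":-7},{"dx":0,"dy":0,"dz":0,"ax":0,"ay":0,"az":-7},{"dx":0,"dy":0,"dz":0,"ax":0,"ay":0,"az":-7},{"dx":0,"dy":0,"dz":0,"ax":0,"ay":0,"az":-7},{"dx":0,"dy":0,"dz":0,"ax":0,"ay":0,"az":-7},{"dx":0,"dy":0,"dz":0,"ax":0,"ay":0,"az":-7},{"dx":0,"dy":0,"dz":0,"ax":0,"ay":0,"az":-6.8},{"dx":22.2,"dy":20.4,"dz":2,"ax":0,"ay":0,"az":0},{"dx":22.2,"dy":20.4,"dz":2,"ax":0,"ay":0,"az":0},{"dx":22.2,"dy":20.4,"dz":2,"ax":0,"ay":0,"az":0},{"dx":22.2,"dy":20.4,"dz":2,"ax":0,"ay":0,"az":0},{"dx":22.2,"dy":20.4,"dz":2,"ax":0,"ay":0,"az":0},{"dx":22.2,"dy":20.4,"dz":2,"ax":0,"ay":0,"az":0},{"dx":22.2,"dy":20.4,"dz":2,"ax":0,"ay":0,"az":0},{"dx":22.2,"dy":20.4,"dz":2,"ax":0,"ay":0,"az":0},{"dx":22.2,"dy":20.4,"dz":2,"ax":0,"ay":0,"az":0}]'
python3 -m jog '[{"dx":0,"dy":0,"dz":0,"ax":0,"ay":0,"az":0},{"dx":0,"dy":0,"dz":0,"ax":0,"ay":0,"az":0},{"dx":0,"dy":0,"dz":0,"ax":0,"ay":0,"az":0}]'
python3 -c "
from h import *
a=cam('wrist','d3');b=cam('scene','s3');go(.5908,-.0607,.037,-2.5)
m=cv2.resize(a['img'],(533,400));n=cv2.resize(b['img'][160:300,120:220],None,fx=2.6,fy=2.857)
cv2.imwrite('pics/d3z.png',np.hstack([m,n])[:,:,::-1])"
```

```text
time: 7.33
tool_pos: [0.5906, -0.0592, 0.2649]
tcp_rot: [-2.266, -2.171, 0.005]
wrist_force: [-0.1, -0.5, -0.7]
width: 0.285
grip_force: 89.4
time: 7.58
tool_pos: [0.5897, -0.0605, 0.2657]
tcp_rot: [-2.265, -2.172, 0.005]
wrist_force: [0.2, 0.1, -1.5]
width: 0.288
grip_force: 89.3
turn [-0.2 -0.  -0. ] alt az 180.0 q6 -0.1 then shift [ 0.5  1.1 74.9]
```

View pics/d3z.png

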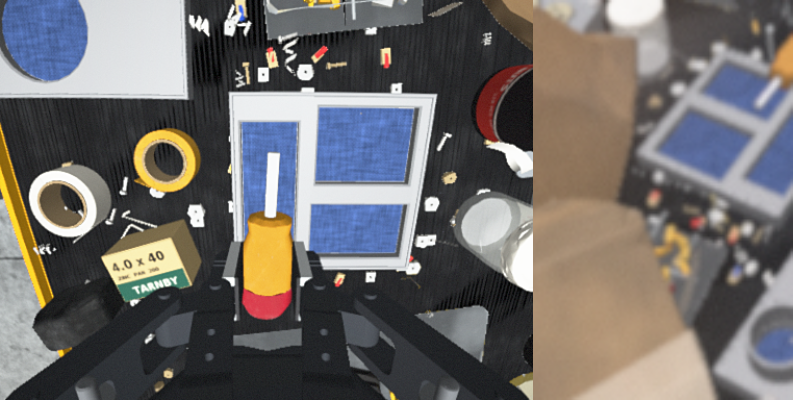

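Run:
```python
from h import *
c=load('d3')
th=np.radians(-2.5);R=np.array([[np.cos(th),-np.sin(th)],[np.sin(th),np.cos(th)]])
for U,V,p in [(230,94,(-75,72)),(436,96,(75,72)),(410,270,(75,-72)),(242,121,(-67,51)),(298,122,(-25,51))]:
    print(onz(c,U/1.041,V/1.041,.015)[:2], R@(np.array(p)/1000)+[.6373,-.0483])
```

```text
[0.56662356 0.02706049] [0.56551198 0.02690293]
[0.71515985 0.02066254] [0.71536921 0.02036002]
[ 0.71162788 -0.12319865] [ 0.70908802 -0.12350293]
[0.57394052 0.00789299] [0.57258836 0.00557396]
[0.61479115 0.00547491] [0.61454838 0.00374194]
```

```bash
python3 -m jog '[{"dx":0.5,"dy":0.7,"dz":25,"ax":0,"ay":0,"az":0},{"dx":0,"dy":0.7,"dz":25,"ax":0,"ay":0,"az":0},{"dx":0,"dy":0,"dz":15,"ax":0,"ay":0,"az":0},{"dx":0,"dy":0,"dz":9.5,"ax":0,"ay":0,"az":0},{"dx":0,"dy":0,"dz":0,"ax":0,"ay":0,"az":0},{"dx":0,"dy":0,"dz":0,"ax":0,"ay":0,"az":0},{"dx":0,"dy":0,"dz":0,"ax":0,"ay":0,"az":0}]'
python3 -m jog '[{"dx":0,"dy":0,"dz":0,"ax":0,"ay":0,"az":0},{"dx":0,"dy":0,"dz":0,"ax":0,"ay":0,"az":0},{"dx":0,"dy":0,"dz":0,"ax":0,"ay":0,"az":0},{"dx":0,"dy":0,"dz":0,"ax":0,"ay":0,"az":0},{"dx":0,"dy":0,"dz":-20,"ax":0,"ay":0,"az":0},{"dx":0,"dy":0,"dz":-25,"ax":0,"ay":0,"az":0},{"dx":0,"dy":0,"dz":-25,"ax":0,"ay":0,"az":0},{"dx":0,"dy":0,"dz":0,"ax":0,"ay":0,"az":0},{"dx":0,"dy":0,"dz":0,"ax":0,"ay":0,"az":0},{"dx":0,"dy":0,"dz":0,"ax":0,"ay":0,"az":0}]' 0.6
python3 -c "
from h import *
a=cam('wrist','d4');print(yaw(bot.read_state())[0]);go(.4924,-.1009,.11,105.1);go(.4924,-.1009,.11,105.1)"
```

```text
time: 8.27
tool_pos: [0.5928, -0.0606, 0.1947]
tcp_rot: [2.268, 2.172, 0.002]
wrist_force: [-0.2, 0.1, -0.2]
width: 0.29
grip_force: 89.4
time: 9.1
tool_pos: [0.5921, -0.06, 0.2634]
tcp_rot: [-2.268, -2.173, 0.0]
wrist_force: [-0.4, -0.3, -0.6]
width: 0.599
grip_force: 0.0
-2.4533178897807875
turn [-0.1  0.1 72.4] alt az -107.6 q6 -0.1 then shift [-106.6   13.6   -2.2]
turn [-0.1  0.1 72.4] alt az -107.6 q6 -0.1 then shift [-106.6   13.6   -2.2]
```

```bash
python3 -m jog '[{"dx":0,"dy":0,"dz":0,"ax":0,"ay":0,"az":6.6},{"dx":0,"dy":0,"dz":0,"ax":0,"ay":0,"az":6.6},{"dx":0,"dy":0,"dz":0,"ax":0,"ay":0,"az":6.6},{"dx":0,"dy":0,"dz":0,"ax":0,"ay":0,"az":6.6},{"dx":0,"dy":0,"dz":0,"ax":0,"ay":0,"az":6.6},{"dx":0,"dy":0,"dz":0,"ax":0,"ay":0,"az":6.6},{"dx":0,"dy":0,"dz":0,"ax":0,"ay":0,"az":6.6},{"dx":0,"dy":0,"dz":0,"ax":0,"ay":0,"az":6.6},{"dx":0,"dy":0,"dz":0,"ax":0,"ay":0,"az":6.6},{"dx":0,"dy":0,"dz":0,"ax":0,"ay":0,"az":6.5},{"dx":0,"dy":0,"dz":0,"ax":0,"ay":0,"az":6.5},{"dx":-26.6,"dy":3.4,"dz":-0.5,"ax":0,"ay":0,"az":0},{"dx":-26.6,"dy":3.4,"dz":-0.5,"ax":0,"ay":0,"az":0},{"dx":-26.6,"dy":3.4,"dz":-0.5,"ax":0,"ay":0,"az":0},{"dx":-26.6,"dy":3.4,"dz":-0.5,"ax":0,"ay":0,"az":0},{"dx":0,"dy":0,"dz":0,"ax":0,"ay":0,"az":0},{"dx":0,"dy":0,"dz":0,"ax":0,"ay":0,"az":0},{"dx":0,"dy":0,"dz":0,"ax":0,"ay":0,"az":0}]' 1
python3 -c "
from h import *
a=cam('wrist','d5');go(.4924,-.1009,.03,105.1)
cv2.imwrite('pics/d5z.png',cv2.resize(a['img'],(800,600))[:,:,::-1])"
```

```text
time: 10.65
tool_pos: [0.4933, -0.101, 0.2648]
tcp_rot: [-3.114, -0.413, 0.001]
wrist_force: [0.0, 0.2, 0.8]
width: 1.003
grip_force: 0.0
turn [-0. -0.  0.] alt az -180.0 q6 1.06 then shift [-1.4 -0.3 80.4]
```

View pics/d5z.png

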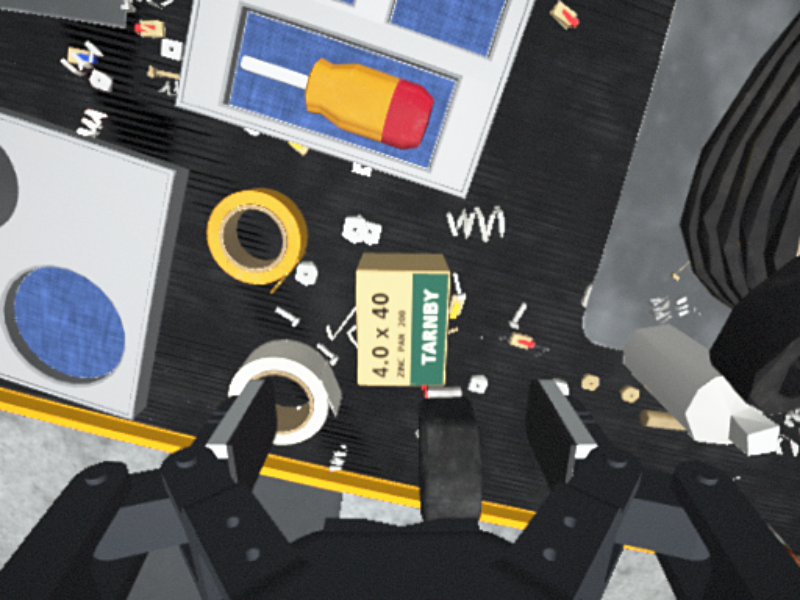

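Driver is down in its well and the gripper is square over the box. Next is the screw box, with a slightly narrowed opening to stay clear of the roll.

```bash
python3 -m jog '[{"dx":-0.7,"dy":-0.3,"dz":20,"ax":0,"ay":0,"az":0},{"dx":-0.7,"dy":0,"dz":25,"ax":0,"ay":0,"az":0},{"dx":0,"dy":0,"dz":22,"ax":0,"ay":0,"az":0},{"dx":0,"dy":0,"dz":12.4,"ax":0,"ay":0,"az":0},{"dx":0,"dy":0,"dz":0,"ax":0,"ay":0,"az":0},{"dx":0,"dy":0,"dz":0,"ax":0,"ay":0,"az":0}]' 0.8
python3 -m jog '[{"dx":0,"dy":0,"dz":0,"ax":0,"ay":0,"az":0},{"dx":0,"dy":0,"dz":0,"ax":0,"ay":0,"az":0},{"dx":0,"dy":0,"dz":0,"ax":0,"ay":0,"az":0},{"dx":0,"dy":0,"dz":0,"ax":0,"ay":0,"az":0},{"dx":0,"dy":0,"dz":0,"ax":0,"ay":0,"az":0},{"dx":0,"dy":0,"dz":0,"ax":0,"ay":0,"az":0}]' 0 50
python3 -m jog '[{"dx":0,"dy":0,"dz":-20,"ax":0,"ay":0,"az":0},{"dx":0,"dy":0,"dz":-30,"ax":0,"ay":0,"az":0},{"dx":0,"dy":0,"dz":-30,"ax":0,"ay":0,"az":0},{"dx":0,"dy":0,"dz":0,"ax":0,"ay":0,"az":0},{"dx":0,"dy":0,"dz":0,"ax":0,"ay":0,"az":0}]'
python3 -c "
from h import *
cam('wrist','d6');go(.6657,-.0165,.11,87.5)"
```

```text
time: 11.2
tool_pos: [0.4922, -0.1007, 0.1852]
tcp_rot: [-3.113, -0.415, 0.003]
wrist_force: [0.6, -0.5, 0.5]
width: 0.802
grip_force: 0.0
time: 11.7
tool_pos: [0.4929, -0.1013, 0.1876]
tcp_rot: [3.113, 0.414, 0.006]
wrist_force: [1.2, 1.1, 6.4]
width: 0.5
grip_force: 53.1
time: 12.12
tool_pos: [0.4924, -0.1013, 0.2678]
tcp_rot: [3.113, 0.414, 0.006]
wrist_force: [1.6, 1.0, -3.4]
width: 0.504
grip_force: 52.4
turn [ 0.  -0.  17.6] alt az -162.4 q6 1.05 then shift [170.5 -92.1   1.2]
```

```bash
python3 -m jog '[{"dx":0,"dy":0,"dz":0,"ax":0,"ay":0,"az":5.9},{"dx":0,"dy":0,"dz":0,"ax":0,"ay":0,"az":5.9},{"dx":0,"dy":0,"dz":0,"ax":0,"ay":0,"az":5.8},{"dx":24.4,"dy":-13.2,"dz":0,"ax":0,"ay":0,"az":0},{"dx":24.4,"dy":-13.2,"dz":0,"ax":0,"ay":0,"az":0},{"dx":24.4,"dy":-13.2,"dz":0,"ax":0,"ay":0,"az":0},{"dx":24.4,"dy":-13.2,"dz":0,"ax":0,"ay":0,"az":0},{"dx":24.4,"dy":-13.2,"dz":0,"ax":0,"ay":0,"az":0},{"dx":24.4,"dy":-13.2,"dz":0,"ax":0,"ay":0,"az":0},{"dx":24.4,"dy":-13.2,"dz":0,"ax":0,"ay":0,"az":0},{"dx":0,"dy":0,"dz":0,"ax":0,"ay":0,"az":0},{"dx":0,"dy":0,"dz":0,"ax":0,"ay":0,"az":0},{"dx":0,"dy":0,"dz":0,"ax":0,"ay":0,"az":0}]'
python3 - <<'E'
from h import *
a=cam('wrist','d7');go(.6657,-.0165,.0395,87.5)
# blue blobs / box top orientation check not needed
E
```

```text
time: 13.25
tool_pos: [0.6649, -0.0161, 0.2631]
tcp_rot: [3.141, -0.067, -0.009]
wrist_force: [-0.3, -0.2, -2.4]
width: 0.503
grip_force: 52.1
turn [0.  0.3 0. ] alt az -180.0 q6 1.55 then shift [ 0.9  0.1 69.4]
```

```bash
python3 -m jog '[{"dx":0.9,"dy":0,"dz":25,"ax":0,"ay":0.3,"az":0},{"dx":0,"dy":0,"dz":22,"ax":0,"ay":0,"az":0},{"dx":0,"dy":0,"dz":13,"ax":0,"ay":0,"az":0},{"dx":0,"dy":0,"dz":9,"ax":0,"ay":0,"az":0},{"dx":0,"dy":0,"dz":0,"ax":0,"ay":0,"az":0},{"dx":0,"dy":0,"dz":0,"ax":0,"ay":0,"az":0},{"dx":0,"dy":0,"dz":0,"ax":0,"ay":0,"az":0}]'
python3 -c "
from h import *
s=bot.read_state();print(s['tool_pos'],s['wrist_force'])"
python3 -m jog '[{"dx":0,"dy":0,"dz":0,"ax":0,"ay":0,"az":0},{"dx":0,"dy":0,"dz":0,"ax":0,"ay":0,"az":0},{"dx":0,"dy":0,"dz":0,"ax":0,"ay":0,"az":0},{"dx":0,"dy":0,"dz":0,"ax":0,"ay":0,"az":0},{"dx":0,"dy":0,"dz":-20,"ax":0,"ay":0,"az":0},{"dx":0,"dy":0,"dz":-25,"ax":0,"ay":0,"az":0},{"dx":0,"dy":0,"dz":-25,"ax":0,"ay":0,"az":0},{"dx":0,"dy":0,"dz":0,"ax":0,"ay":0,"az":0},{"dx":0,"dy":0,"dz":0,"ax":0,"ay":0,"az":0}]' 0.68
python3 - <<'E'
from h import *
a=cam('wrist','d8')
A=load('wA');d1=load('d1');d5=load('d5')
def z(c,U,V): return (c,(U+.5)/1.5625-.5,(V+.5)/1.5625-.5)
# TM top face corners in d1 (closer view), d5
for q in [(122,212),(160,190),(200,313),(150,318),(118,265)]: print('d1',q,onz(*z(d1,*q),.056))
for q in [(421,410),(468,402),(480,518),(424,518)]: print('d5',q,onz(*z(d5,*q),.056))
print('tm tri', tri([z(d1,200,180),z(d5,468,402)]))
go(.418,-.15,.14,102)
E
```

```text
time: 13.88
tool_pos: [0.668, -0.0164, 0.1982]
tcp_rot: [3.141, -0.068, 0.011]
wrist_force: [-0.7, 0.3, -2.5]
width: 0.506
grip_force: 52.4
[ 0.66796176 -0.016399    0.19819005] [-0.66608147  0.29066989 -2.49107887]
time: 14.63
tool_pos: [0.6683, -0.0162, 0.2701]
tcp_rot: [3.14, -0.067, 0.017]
wrist_force: [-1.4, -0.9, -0.0]
width: 0.681
grip_force: 0.0
d1 (122, 212) [ 0.43611645 -0.13791453  0.056     ]
d1 (160, 190) [ 0.44700859 -0.15267608  0.056     ]
d1 (200, 313) [ 0.40001833 -0.16999063  0.056     ]
d1 (150, 318) [ 0.39387702 -0.14916064  0.056     ]
d1 (118, 265) [ 0.41445308 -0.13603424  0.056     ]
d5 (421, 410) [ 0.46371924 -0.118211    0.056     ]
d5 (468, 402) [ 0.47350424 -0.13814998  0.056     ]
d5 (480, 518) [ 0.4087063  -0.16599912  0.056     ]
d5 (424, 518) [ 0.40131792 -0.1377504   0.056     ]
tm tri (array([ 0.44918945, -0.15101424,  0.01509136]), [array([ 1.5, -1.9]), array([-1.3,  1.5])])
turn [  0.1  -0.4 -14.5] alt az 165.5 q6 1.55 then shift [-271.8   79.1  -26.6]
```

```bash
python3 -c "
from h import *
go(.416,-.148,.11,105)
s=bot.read_state();print(s['tool_pos'],s['tcp_rot'])"
```

```text
turn [  0.1  -0.4 -17.5] alt az 162.5 q6 1.55 then shift [-277.    62.3    3.4]
[ 0.66740152 -0.01615883  0.2681054 ] [ 3.14067956 -0.06742315  0.01128903]
```

```bash
python3 -m jog '[{"dx":0,"dy":0,"dz":0,"ax":0,"ay":-0.4,"az":-5.8},{"dx":0,"dy":0,"dz":0,"ax":0,"ay":0,"az":-5.8},{"dx":0,"dy":0,"dz":0,"ax":0,"ay":0,"az":-5.9},{"dx":-30.8,"dy":6.9,"dz":0.4,"ax":0,"ay":0,"az":0},{"dx":-30.8,"dy":6.9,"dz":0.4,"ax":0,"ay":0,"az":0},{"dx":-30.8,"dy":6.9,"dz":0.4,"ax":0,"ay":0,"az":0},{"dx":-30.8,"dy":6.9,"dz":0.4,"ax":0,"ay":0,"az":0},{"dx":-30.8,"dy":6.9,"dz":0.4,"ax":0,"ay":0,"az":0},{"dx":-30.8,"dy":6.9,"dz":0.4,"ax":0,"ay":0,"az":0},{"dx":-30.8,"dy":6.9,"dz":0.4,"ax":0,"ay":0,"az":0},{"dx":-30.8,"dy":6.9,"dz":0.4,"ax":0,"ay":0,"az":0},{"dx":-30.8,"dy":6.9,"dz":0.4,"ax":0,"ay":0,"az":0},{"dx":0,"dy":0,"dz":0,"ax":0,"ay":0,"az":0},{"dx":0,"dy":0,"dz":0,"ax":0,"ay":0,"az":0},{"dx":0,"dy":0,"dz":0,"ax":0,"ay":0,"az":0}]' 0.7
python3 -c "
from h import *
cam('wrist','d9');go(.416,-.148,.036,105)
s=bot.read_state();print(s['tool_pos'],s['tcp_rot'])"
```

```text
time: 15.93
tool_pos: [0.4154, -0.148, 0.2634]
tcp_rot: [-3.114, -0.41, 0.003]
wrist_force: [-0.8, -0.3, -0.0]
width: 0.699
grip_force: 0.0
turn [-0.   0.1  0. ] alt az -180.0 q6 0.91 then shift [-0.   0.1 72.9]
[ 0.4160101  -0.14790015  0.26364066] [-3.11429257e+00 -4.11150958e-01  2.75247980e-03]
```

```bash
python3 -m jog '[{"dx":0,"dy":0,"dz":20,"ax":0,"ay":0,"az":0},{"dx":0,"dy":0,"dz":22,"ax":0,"ay":0,"az":0},{"dx":0,"dy":0,"dz":18,"ax":0,"ay":0,"az":0},{"dx":0,"dy":0,"dz":12,"ax":0,"ay":0,"az":0},{"dx":0,"dy":0,"dz":0,"ax":0,"ay":0,"az":0},{"dx":0,"dy":0,"dz":0,"ax":0,"ay":0,"az":0}]'
python3 -m jog '[{"dx":0,"dy":0,"dz":0,"ax":0,"ay":0,"az":0},{"dx":0,"dy":0,"dz":0,"ax":0,"ay":0,"az":0},{"dx":0,"dy":0,"dz":0,"ax":0,"ay":0,"az":0},{"dx":0,"dy":0,"dz":0,"ax":0,"ay":0,"az":0},{"dx":0,"dy":0,"dz":0,"ax":0,"ay":0,"az":0},{"dx":0,"dy":0,"dz":0,"ax":0,"ay":0,"az":0},{"dx":0,"dy":0,"dz":0,"ax":0,"ay":0,"az":0}]' 0 60
python3 -m jog '[{"dx":0,"dy":0,"dz":-20,"ax":0,"ay":0,"az":0},{"dx":0,"dy":0,"dz":-30,"ax":0,"ay":0,"az":0},{"dx":0,"dy":0,"dz":-30,"ax":0,"ay":0,"az":0},{"dx":0,"dy":0,"dz":-15,"ax":0,"ay":0,"az":0},{"dx":0,"dy":0,"dz":0,"ax":0,"ay":0,"az":0},{"dx":0,"dy":0,"dz":0,"ax":0,"ay":0,"az":0}]'
python3 -c "
from h import *
cam('wrist','d10');go(.6627,-.0864,.13,87.5)"
```

```text
time: 16.48
tool_pos: [0.4159, -0.1475, 0.1913]
tcp_rot: [-3.113, -0.413, 0.006]
wrist_force: [0.0, 0.5, -0.2]
width: 0.701
grip_force: 0.0
time: 17.07
tool_pos: [0.4164, -0.1484, 0.1932]
tcp_rot: [3.113, 0.41, 0.002]
wrist_force: [2.3, 1.3, 6.2]
width: 0.368
grip_force: 60.4
time: 17.57
tool_pos: [0.4154, -0.1481, 0.2871]
tcp_rot: [3.114, 0.411, -0.001]
wrist_force: [0.3, 0.1, -3.0]
width: 0.362
grip_force: 60.3
turn [-0.   0.2 17.5] alt az -162.5 q6 0.91 then shift [245.1 -72.1   1.1]
```

```bash
python3 -m jog '[{"dx":0,"dy":0,"dz":0,"ax":0,"ay":0,"az":5.8},{"dx":0,"dy":0,"dz":0,"ax":0,"ay":0.1,"az":5.8},{"dx":0,"dy":0,"dz":0,"ax":0,"ay":0,"az":5.9},{"dx":27.2,"dy":-8,"dz":0,"ax":0,"ay":0,"az":0},{"dx":27.2,"dy":-8,"dz":0,"ax":0,"ay":0,"az":0},{"dx":27.2,"dy":-8,"dz":0,"ax":0,"ay":0,"az":0},{"dx":27.2,"dy":-8,"dz":0,"ax":0,"ay":0,"az":0},{"dx":27.2,"dy":-8,"dz":0,"ax":0,"ay":0,"az":0},{"dx":27.2,"dy":-8,"dz":0,"ax":0,"ay":0,"az":0},{"dx":27.2,"dy":-8,"dz":0,"ax":0,"ay":0,"az":0},{"dx":27.2,"dy":-8,"dz":0,"ax":0,"ay":0,"az":0},{"dx":27.2,"dy":-8,"dz":0,"ax":0,"ay":0,"az":0},{"dx":0,"dy":0,"dz":0,"ax":0,"ay":0,"az":0},{"dx":0,"dy":0,"dz":0,"ax":0,"ay":0,"az":0},{"dx":0,"dy":0,"dz":0,"ax":0,"ay":0,"az":0}]'
python3 -c "
from h import *
a=cam('wrist','d11');b=cam('top','t11');go(.6627,-.0864,.0455,87.5)
m=cv2.resize(a['img'][130:384,130:380],(508,516),interpolation=cv2.INTER_CUBIC)
n=cv2.resize(b['img'][60:245,190:290],(279,516),interpolation=cv2.INTER_CUBIC)
cv2.imwrite('pics/d11z.png',np.hstack([m,n])[:,:,::-1])"
```

```text
time: 18.87
tool_pos: [0.6619, -0.0864, 0.2836]
tcp_rot: [-3.14, 0.067, 0.009]
wrist_force: [0.3, 0.5, -2.3]
width: 0.365
grip_force: 60.1
turn [-0.   0.2  0. ] alt az -180.0 q6 1.45 then shift [ 1.  -0.4 84.8]
```

View pics/d11z.png

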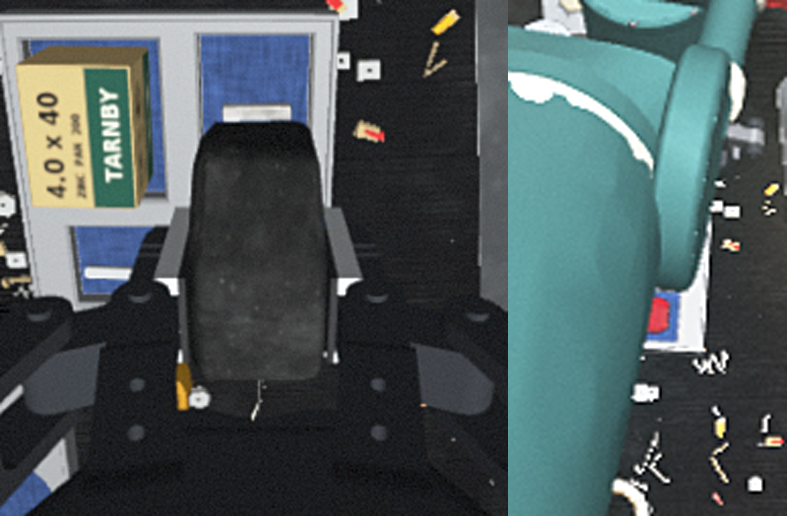

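Run:
```python
from h import *
c=load('d11')
f=lambda U,V:(c,(U+.5)/2.032-.5+130,(V+.5)/2.032-.5+130)
C=-c['R'].T@c['t'];print('cam',C)
gz=.2836-.1547
for n,U,V,z in [('near top',257,380,gz+.018),('near top-10',257,380,gz+.008),('far',257,123,gz-.01),('far low',257,123,gz-.03),('far top corner',257,155,gz+.018),('left',193,250,gz+.018),('right',325,250,gz+.018)]: print(n,onz(*f(U,V),z).round(4))
for n,U,V in [('ins TR',337,13),('well TR',312,35)]:print(n,onz(*f(U,V),.015))
T=load('t11')
```

```text
cam [ 0.74287174 -0.08928006  0.25239082]
near top [ 0.6443 -0.0849  0.1469]
near top-10 [ 0.635  -0.0845  0.1369]
far [ 0.6979 -0.0872  0.1189]
far low [ 0.6911 -0.0869  0.0989]
far top corner [ 0.7006 -0.0873  0.1469]
left [ 0.6796 -0.0729  0.1469]
right [ 0.6784 -0.1008  0.1469]
ins TR [ 0.70930034 -0.12060543  0.015     ]
well TR [ 0.70058493 -0.11015922  0.015     ]
```

Tape measure is held with its body about 4 mm forward of the grasp point, so I'll set it down 3 mm back.

```bash
python3 -m jog '[{"dx":-2,"dy":-0.3,"dz":25,"ax":0,"ay":0.2,"az":0},{"dx":0,"dy":0,"dz":25,"ax":0,"ay":0,"az":0},{"dx":0,"dy":0,"dz":20,"ax":0,"ay":0,"az":0},{"dx":0,"dy":0,"dz":10,"ax":0,"ay":0,"az":0},{"dx":0,"dy":0,"dz":4.5,"ax":0,"ay":0,"az":0},{"dx":0,"dy":0,"dz":0,"ax":0,"ay":0,"az":0},{"dx":0,"dy":0,"dz":0,"ax":0,"ay":0,"az":0},{"dx":0,"dy":0,"dz":0,"ax":0,"ay":0,"az":0}]'
python3 -c "
from h import *
go(.6597,-.0868,.0445,87.5);print(bot.read_state()['wrist_force'])"
```

```text
time: 19.63
tool_pos: [0.6623, -0.0865, 0.2043]
tcp_rot: [3.14, -0.068, 0.01]
wrist_force: [0.4, 0.1, -2.5]
width: 0.362
grip_force: 60.1
turn [ 0.  -0.4  0. ] alt az -180.0 q6 1.45 then shift [-2.6  0.4  5.1]
[ 0.38804565  0.12068158 -2.50778542]
```

```bash
python3 -m jog '[{"dx":-2,"dy":0,"dz":2,"ax":0,"ay":0,"az":0},{"dx":0,"dy":0,"dz":2,"ax":0,"ay":0,"az":0},{"dx":0,"dy":0,"dz":0,"ax":0,"ay":0,"az":0},{"dx":0,"dy":0,"dz":0,"ax":0,"ay":0,"az":0}]'
python3 -m jog '[{"dx":0,"dy":0,"dz":0,"ax":0,"ay":0,"az":0},{"dx":0,"dy":0,"dz":0,"ax":0,"ay":0,"az":0},{"dx":0,"dy":0,"dz":0,"ax":0,"ay":0,"az":0},{"dx":0,"dy":0,"dz":0,"ax":0,"ay":0,"az":0},{"dx":0,"dy":0,"dz":-20,"ax":0,"ay":0,"az":0},{"dx":0,"dy":0,"dz":-25,"ax":0,"ay":0,"az":0},{"dx":0,"dy":0,"dz":-40,"ax":0,"ay":0,"az":0},{"dx":0,"dy":0,"dz":0,"ax":0,"ay":0,"az":0},{"dx":0,"dy":0,"dz":0,"ax":0,"ay":0,"az":0},{"dx":0,"dy":0,"dz":0,"ax":0,"ay":0,"az":0}]' 0.5
python3 -c "
from h import *
cam('wrist','d12');go(.4285,-.0485,.11,90)
s=bot.read_state();print(s['tool_pos'],s['tcp_rot'])"
```

```text
time: 19.97
tool_pos: [0.66, -0.0862, 0.1994]
tcp_rot: [3.14, -0.067, 0.008]
wrist_force: [-0.2, 0.4, -0.4]
width: 0.365
grip_force: 60.5
time: 20.8
tool_pos: [0.6592, -0.0862, 0.2839]
tcp_rot: [3.141, -0.067, 0.007]
wrist_force: [-0.9, -0.5, -0.7]
width: 0.5
grip_force: 0.0
turn [-0.  -0.1 -2.5] alt az 177.5 q6 1.45 then shift [-230.1  -37.5   17.8]
[ 0.65860382 -0.08604057  0.28250961] [-3.14077635e+00  6.73981877e-02 -2.95141640e-03]
```

```bash
python3 -m jog '[{"dx":0,"dy":0,"dz":0,"ax":0,"ay":0,"az":7},{"dx":0,"dy":0,"dz":0,"ax":0,"ay":0,"az":7},{"dx":0,"dy":0,"dz":0,"ax":0,"ay":0,"az":7},{"dx":0,"dy":0,"dz":0,"ax":0,"ay":0,"az":7},{"dx":0,"dy":0,"dz":0,"ax":0,"ay":0,"az":7},{"dx":0,"dy":0,"dz":0,"ax":0,"ay":0,"az":7}]' 0.88
python3 -c "
from h import *
go(.4285,-.0485,.11,45);go(.4285,-.0485,.11,45)"
```

```text
time: 21.35
tool_pos: [0.6582, -0.086, 0.2808]
tcp_rot: [-2.904, 1.197, 0.002]
wrist_force: [0.0, -0.0, 0.8]
width: 0.882
grip_force: 0.0
turn [0.  0.1 0.2] alt az -179.8 q6 2.19 then shift [-188.9  135.9   16.1]
turn [0.  0.1 0.2] alt az -179.8 q6 2.19 then shift [-188.9  135.9   16.1]
```

```bash
python3 -m jog '[{"dx":-23.6,"dy":17,"dz":0,"ax":0,"ay":0,"az":0},{"dx":-23.6,"dy":17,"dz":0,"ax":0,"ay":0,"az":0},{"dx":-23.6,"dy":17,"dz":0,"ax":0,"ay":0,"az":0},{"dx":-23.6,"dy":17,"dz":3,"ax":0,"ay":0,"az":0},{"dx":-23.6,"dy":17,"dz":3,"ax":0,"ay":0,"az":0},{"dx":-23.6,"dy":17,"dz":3,"ax":0,"ay":0,"az":0},{"dx":-23.6,"dy":17,"dz":3,"ax":0,"ay":0,"az":0},{"dx":-23.6,"dy":17,"dz":3,"ax":0,"ay":0,"az":0},{"dx":0,"dy":0,"dz":0,"ax":0,"ay":0,"az":0},{"dx":0,"dy":0,"dz":0,"ax":0,"ay":0,"az":0},{"dx":0,"dy":0,"dz":0,"ax":0,"ay":0,"az":0}]'
python3 -c "
from h import *
c=cam('wrist','d13');cam('top','t13');go(.4285,-.0485,.026,45)
X=proj(c,[.4285,-.0485,.026]);print(X)
g=c['img'].astype(int);m=((g.min(2)>215)).astype(np.uint8)
n,l,s,cen=cv2.connectedComponentsWithStats(m)
for i in np.argsort(-s[1:,4])[:4]+1: print(s[i],cen[i])"
```

```text
time: 22.27
tool_pos: [0.4291, -0.051, 0.267]
tcp_rot: [-2.907, 1.188, -0.004]
wrist_force: [0.3, -1.1, -0.3]
width: 0.884
grip_force: 0.0
turn [-0.2 -0.2  0.5] alt az -179.5 q6 2.17 then shift [-3.1 -0.7 87. ]
[256.51948448 206.58296443]
[  11  175  159  134 7536] [ 99.6875    235.0954087]
[   0    0  193  150 5895] [81.30042409 64.15996607]
[ 223  173   67   64 1573] [256.08773045 203.87031151]
[ 472  301   40   70 1487] [497.83927371 331.57700067]
```

```bash
python3 -m jog '[{"dx":-1.5,"dy":-0.4,"dz":25,"ax":0,"ay":0,"az":0},{"dx":-1.5,"dy":-0.3,"dz":25,"ax":0,"ay":0,"az":0},{"dx":0,"dy":0,"dz":22,"ax":0,"ay":0,"az":0},{"dx":0,"dy":0,"dz":12.5,"ax":0,"ay":0,"az":0},{"dx":0,"dy":0,"dz":0,"ax":0,"ay":0,"az":0},{"dx":0,"dy":0,"dz":0,"ax":0,"ay":0,"az":0}]'
python3 -c "
from h import *
go(.4285,-.0485,.028,45)"
```

```text
time: 22.87
tool_pos: [0.4284, -0.0485, 0.1826]
tcp_rot: [-2.907, 1.188, -0.002]
wrist_force: [0.3, -0.2, 0.1]
width: 0.88
grip_force: 0.0
turn [-0.1 -0.1  0.5] alt az -179.5 q6 2.18 then shift [ 0.1 -0.1 -0.1]
```

```bash
python3 -m jog '[{"dx":0,"dy":0,"dz":0,"ax":0,"ay":0,"az":0},{"dx":0,"dy":0,"dz":0,"ax":0,"ay":0,"az":0},{"dx":0,"dy":0,"dz":0,"ax":0,"ay":0,"az":0},{"dx":0,"dy":0,"dz":0,"ax":0,"ay":0,"az":0},{"dx":0,"dy":0,"dz":0,"ax":0,"ay":0,"az":0},{"dx":0,"dy":0,"dz":0,"ax":0,"ay":0,"az":0}]' 0 50
python3 -m jog '[{"dx":0,"dy":0,"dz":-20,"ax":0,"ay":0,"az":0},{"dx":0,"dy":0,"dz":-30,"ax":0,"ay":0,"az":0},{"dx":0,"dy":0,"dz":-30,"ax":0,"ay":0,"az":0},{"dx":0,"dy":0,"dz":0,"ax":0,"ay":0,"az":-6.5},{"dx":0,"dy":0,"dz":0,"ax":0,"ay":0,"az":-6.5},{"dx":0,"dy":0,"dz":0,"ax":0,"ay":0,"az":-6.5},{"dx":0,"dy":0,"dz":0,"ax":0,"ay":0,"az":-6.5},{"dx":0,"dy":0,"dz":0,"ax":0,"ay":0,"az":-6.5},{"dx":0,"dy":0,"dz":0,"ax":0,"ay":0,"az":-6.5},{"dx":0,"dy":0,"dz":0,"ax":0,"ay":0,"az":-6},{"dx":0,"dy":0,"dz":0,"ax":0,"ay":0,"az":0},{"dx":0,"dy":0,"dz":0,"ax":0,"ay":0,"az":0}]'
python3 -c "
from h import *
go(.4345,.0784,.11,90)"
```

```text
time: 23.37
tool_pos: [0.4292, -0.0486, 0.1849]
tcp_rot: [-2.906, 1.188, -0.011]
wrist_force: [-0.6, -0.1, 6.2]
width: 0.605
grip_force: 52.8
time: 24.37
tool_pos: [0.4275, -0.0484, 0.2634]
tcp_rot: [3.141, 0.01, 0.006]
wrist_force: [-0.1, 1.2, -1.4]
width: 0.606
grip_force: 52.9
turn [ 0.  -0.2  0.4] alt az -179.6 q6 1.39 then shift [   7.  -126.8   -1.3]
```

```bash
python3 -m jog '[{"dx":1.4,"dy":-25.4,"dz":0,"ax":0,"ay":-0.1,"az":0},{"dx":1.4,"dy":-25.4,"dz":0,"ax":0,"ay":0,"az":0},{"dx":1.4,"dy":-25.4,"dz":0,"ax":0,"ay":0,"az":0},{"dx":1.4,"dy":-25.4,"dz":0,"ax":0,"ay":0,"az":0},{"dx":1.4,"dy":-25.2,"dz":0,"ax":0,"ay":0,"az":0},{"dx":0,"dy":0,"dz":0,"ax":0,"ay":0,"az":0},{"dx":0,"dy":0,"dz":0,"ax":0,"ay":0,"az":0},{"dx":0,"dy":0,"dz":0,"ax":0,"ay":0,"az":0}]'
python3 -c "
from h import *
c=cam('wrist','d14');go(.4345,.0784,.036,90)
T=load('top1');S=cam('scene','s14')
for n,u,v in [('c2 right',85,140),('c2 right',83,200),('c2 low',62,228),('c1 tip',150,137),('c1 r',205,70)]:
  print(n,[onz(T,u,v,z)[:2].round(3).tolist() for z in (.2,.3,.4)])
# blue centroid of collar bore
g=cv2.cvtColor(c['img'],cv2.COLOR_RGB2HSV);m=cv2.inRange(g,(100,90,60),(125,255,255))
n,l,s,cen=cv2.connectedComponentsWithStats(m)
for i in np.argsort(-s[1:,4])[:4]+1: print(s[i],cen[i],onz(c,s[i][0]+s[i][2]/2,s[i][1]+s[i][3]/2,.006)[:2])
"
```

```text
time: 25.03
tool_pos: [0.4333, 0.0783, 0.2631]
tcp_rot: [3.141, 0.014, 0.002]
wrist_force: [-0.6, -0.7, -0.9]
width: 0.603
grip_force: 53.0
turn [ 0.  -0.1  0.5] alt az -179.5 q6 1.68 then shift [ 1.2 -0.4 72.4]
c2 right [[0.599, 0.204], [0.565, 0.158], [0.532, 0.113]]
c2 right [[0.487, 0.196], [0.47, 0.151], [0.452, 0.107]]
c2 low [[0.436, 0.23], [0.426, 0.18], [0.416, 0.131]]
c1 tip [[0.606, 0.083], [0.571, 0.054], [0.537, 0.026]]
c1 r [[0.74, -0.011], [0.686, -0.026], [0.632, -0.041]]
[ 215  158   82   57 2946] [253.8754243  182.67854718] [0.44336878 0.07919143]
[ 161   79   53   61 2508] [187.17145136 109.15669856] [0.5058364  0.13310534]
[ 361    0  130   28 1743] [417.63281698  12.55192197] [ 0.57644896 -0.04371269]
[248   5  12   6  40] [253.425   7.65 ] [0.57667012 0.08172981]
```

```bash
python3 -m jog '[{"dx":1.2,"dy":-0.4,"dz":25,"ax":0,"ay":0,"az":0},{"dx":0,"dy":0,"dz":25,"ax":0,"ay":0,"az":0},{"dx":0,"dy":0,"dz":14,"ax":0,"ay":0,"az":0},{"dx":0,"dy":0,"dz":8,"ax":0,"ay":0,"az":0},{"dx":0,"dy":0,"dz":0,"ax":0,"ay":0,"az":0},{"dx":0,"dy":0,"dz":0,"ax":0,"ay":0,"az":0},{"dx":0,"dy":0,"dz":0,"ax":0,"ay":0,"az":0}]'
python3 -m jog '[{"dx":0,"dy":0,"dz":0,"ax":0,"ay":0,"az":0},{"dx":0,"dy":0,"dz":0,"ax":0,"ay":0,"az":0},{"dx":0,"dy":0,"dz":0,"ax":0,"ay":0,"az":0},{"dx":0,"dy":0,"dz":0,"ax":0,"ay":0,"az":0},{"dx":0,"dy":0,"dz":-20,"ax":0,"ay":0,"az":0},{"dx":0,"dy":0,"dz":-35,"ax":0,"ay":0,"az":0},{"dx":0,"dy":0,"dz":-40,"ax":0,"ay":0,"az":0},{"dx":0,"dy":0,"dz":-25,"ax":0,"ay":0,"az":0},{"dx":0,"dy":0,"dz":0,"ax":0,"ay":0,"az":0},{"dx":0,"dy":0,"dz":0,"ax":0,"ay":0,"az":0}]' 0.85
python3 - <<'E'
from h import *
cam('wrist','d15');cam('top','t15')
# bottle: refine from d1 view
c=load('d1');z=lambda U,V:(c,(U+.5)/1.5625-.5,(V+.5)/1.5625-.5)
print('ring d1',onz(*z(648,382),.08),'tri ring',tri([z(648,382)]+[(load('wA'),)+( (733-600+.5)*.3-.5+ (int(568/1.5625)-30),(128+.5)*.3-.5+int(358/1.5625)-30)]))
print('body axis at shoulder z .062',onz(*z(610,345),.062))
print('base far edge',onz(*z(562,305),0.))
go(.412,-.346,.16,90)
E
```

```text
time: 25.72
tool_pos: [0.435, 0.0783, 0.1914]
tcp_rot: [3.141, 0.013, 0.004]
wrist_force: [0.3, -0.2, -0.4]
width: 0.611
grip_force: 56.3
time: 26.55
tool_pos: [0.4354, 0.0791, 0.3134]
tcp_rot: [-3.141, -0.015, -0.011]
wrist_force: [0.5, 0.5, 0.3]
width: 0.849
grip_force: 0.0
ring d1 [ 0.41349461 -0.34470048  0.08      ] tri ring (array([ 0.41209542, -0.34839159,  0.07385671]), [array([-0.5, -2.1]), array([0.3, 0.9])])
body axis at shoulder z .062 [ 0.41894463 -0.33604516  0.062     ]
base far edge [ 0.41476595 -0.33918848  0.        ]
turn [ 0.  -0.   0.5] alt az -179.5 q6 1.68 then shift [-21.9 424.9  -4.5]
```

```bash
python3 -m jog '[{"dx":-1.7,"dy":32.7,"dz":-0.3,"ax":0,"ay":0,"az":0},{"dx":-1.7,"dy":32.7,"dz":-0.3,"ax":0,"ay":0,"az":0},{"dx":-1.7,"dy":32.7,"dz":-0.3,"ax":0,"ay":0,"az":0},{"dx":-1.7,"dy":32.7,"dz":-0.3,"ax":0,"ay":0,"az":0},{"dx":-1.7,"dy":32.7,"dz":-0.3,"ax":0,"ay":0,"az":0},{"dx":-1.7,"dy":32.7,"dz":-0.3,"ax":0,"ay":0,"az":0},{"dx":-1.7,"dy":32.7,"dz":-0.3,"ax":0,"ay":0,"az":0},{"dx":-1.7,"dy":32.7,"dz":-0.3,"ax":0,"ay":0,"az":0},{"dx":-1.7,"dy":32.7,"dz":-0.3,"ax":0,"ay":0,"az":0},{"dx":-1.7,"dy":32.7,"dz":-0.3,"ax":0,"ay":0,"az":0},{"dx":-1.7,"dy":32.7,"dz":-0.3,"ax":0,"ay":0,"az":0},{"dx":-1.7,"dy":32.7,"dz":-0.3,"ax":0,"ay":0,"az":0},{"dx":-1.7,"dy":32.7,"dz":-0.3,"ax":0,"ay":0,"az":0},{"dx":0,"dy":0,"dz":0,"ax":0,"ay":0,"az":0},{"dx":0,"dy":0,"dz":0,"ax":0,"ay":0,"az":0},{"dx":0,"dy":0,"dz":0,"ax":0,"ay":0,"az":0}]' 0.85
python3 - <<'E'
from h import *
a=cam('wrist','d16');t=cam('top','t16')
go(.413,-.345,.055,90)
print('pred centre base/top px',proj(a,[.413,-.345,0]),proj(a,[.413,-.345,.102]))
m=cv2.resize(a['img'][150:350,160:360],(400,400),interpolation=cv2.INTER_CUBIC)
n=cv2.resize(t['img'][115:275,120:280],(400,400),interpolation=cv2.INTER_CUBIC)
cv2.imwrite('pics/d16z.png',np.hstack([m,n])[:,:,::-1])
E
```

```text
time: 27.98
tool_pos: [0.4157, -0.3456, 0.3128]
tcp_rot: [-3.138, -0.014, 0.002]
wrist_force: [-0.2, -0.5, 0.2]
width: 0.851
grip_force: 0.0
turn [-0.1  0.   0.6] alt az -179.4 q6 0.82 then shift [ -3.  -0. 104.]
pred centre base/top px [257.30534349 181.3138514 ] [257.26373008 222.7937441 ]
```

View pics/d16z.png

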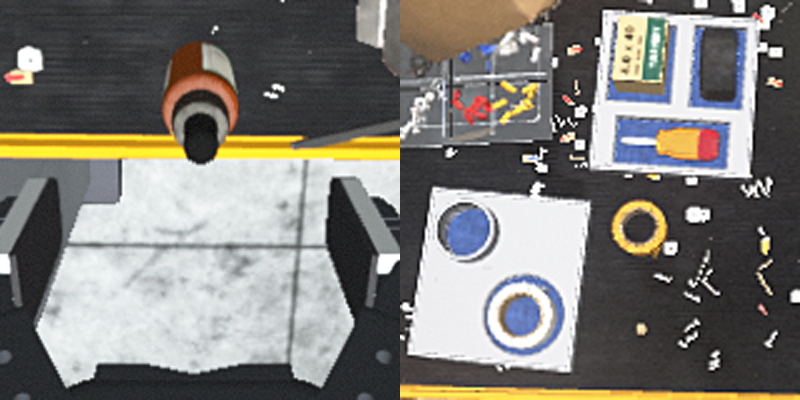

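Run:
```python
from h import *
a=load('d16');f=lambda U,V:(a,(U+.5)/2-.5+160,(V+.5)/2-.5+150)
print('base far edge',onz(*f(203,42),0)-[.0165,0,0]);print('cap top c',onz(*f(202,149),.102))
print('cap near edge',onz(*f(202,163),.102)); 
print('shoulder L/R',onz(*f(163,95),.062),onz(*f(239,95),.062)); print('proj far base',[proj(a,[x+.0165,-.348,0]).round(1).tolist() for x in(.405,.41,.415)])
```

```text
base far edge [ 0.40791122 -0.34896421  0.        ]
cap top c [ 0.41190141 -0.34745984  0.102     ]
cap near edge [ 0.40644465 -0.34753369  0.102     ]
shoulder L/R [ 0.41750383 -0.33163539  0.062     ] [ 0.41780751 -0.36320016  0.062     ]
proj far base [[260.3, 173.5], [260.3, 168.8], [260.4, 164.0]]
```

All four placed items are seated. The bottle is at about (0.411, −0.348), so I'll grasp it now.

```bash
python3 -m jog '[{"dx":-4.8,"dy":2.5,"dz":0,"ax":0,"ay":0,"az":0},{"dx":0,"dy":0,"dz":25,"ax":0,"ay":0,"az":0},{"dx":0,"dy":0,"dz":25,"ax":0,"ay":0,"az":0},{"dx":0,"dy":0,"dz":25,"ax":0,"ay":0,"az":0},{"dx":0,"dy":0,"dz":16,"ax":0,"ay":0,"az":0},{"dx":0,"dy":0,"dz":10,"ax":0,"ay":0,"az":0},{"dx":0,"dy":0,"dz":0,"ax":0,"ay":0,"az":0},{"dx":0,"dy":0,"dz":0,"ax":0,"ay":0,"az":0}]'
python3 -c "
from h import *
go(.411,-.348,.056,90);print(bot.read_state()['wrist_force'])"
```

```text
time: 28.75
tool_pos: [0.4118, -0.3485, 0.2141]
tcp_rot: [-3.141, -0.016, -0.002]
wrist_force: [-0.0, -0.3, -0.5]
width: 0.844
grip_force: 0.0
turn [-0.  -0.1  0.6] alt az -179.4 q6 0.81 then shift [-0.8 -0.5  3.4]
[-0.04330986 -0.30123384 -0.51703039]
```

```bash
python3 -m jog '[{"dx":0,"dy":0,"dz":3,"ax":0,"ay":0,"az":0},{"dx":0,"dy":0,"dz":0,"ax":0,"ay":0,"az":0},{"dx":0,"dy":0,"dz":0,"ax":0,"ay":0,"az":0},{"dx":0,"dy":0,"dz":0,"ax":0,"ay":0,"az":0},{"dx":0,"dy":0,"dz":0,"ax":0,"ay":0,"az":0},{"dx":0,"dy":0,"dz":0,"ax":0,"ay":0,"az":0},{"dx":0,"dy":0,"dz":0,"ax":0,"ay":0,"az":0},{"dx":0,"dy":0,"dz":0,"ax":0,"ay":0,"az":0},{"dx":0,"dy":0,"dz":0,"ax":0,"ay":0,"az":0}]' 0 45
python3 -c "
from h import *
print(bot.read_state()['tool_pos'])"
python3 -m jog '[{"dx":0,"dy":0,"dz":-20,"ax":0,"ay":0,"az":0},{"dx":0,"dy":0,"dz":-30,"ax":0,"ay":0,"az":0},{"dx":0,"dy":0,"dz":-35,"ax":0,"ay":0,"az":0},{"dx":0,"dy":0,"dz":-15,"ax":0,"ay":0,"az":0},{"dx":0,"dy":0,"dz":0,"ax":0,"ay":0,"az":0},{"dx":0,"dy":0,"dz":0,"ax":0,"ay":0,"az":0},{"dx":0,"dy":0,"dz":0,"ax":0,"ay":0,"az":0}]'
python3 -c "
from h import *
cam('wrist','d17');go(.506,.1305,.16,90)"
```

```text
time: 29.5
tool_pos: [0.4123, -0.3493, 0.2123]
tcp_rot: [3.14, 0.015, 0.005]
wrist_force: [0.5, 1.8, 5.9]
width: 0.358
grip_force: 44.4
[ 0.41227874 -0.34927757  0.21230067]
time: 30.08
tool_pos: [0.411, -0.3485, 0.3097]
tcp_rot: [-3.14, -0.015, -0.0]
wrist_force: [-0.6, 0.8, -1.2]
width: 0.358
grip_force: 44.8
turn [-0.1  0.   0.5] alt az -179.5 q6 0.81 then shift [  95.1 -478.8   -5.6]
```

Run:
```python
from h import *
T=load('top1');B=load('wB');S=load('s14');t16=load('t16')
print('scene cam',-S['R'].T@S['t'],'top',-T['R'].T@T['t'])
for s,t in [((198,347),(62,228)),((153,232),(85,140)),((198,347),(80,205)),((153,232),(62,228)),((160,185),(150,137)),((160,178),(205,70))]:
    X,r=tri([(S,*s),(T,*t)]);print(s,t,X.round(3),r[0])
def brown(c):
    h=cv2.cvtColor(c['img'],cv2.COLOR_RGB2HSV);m=cv2.inRange(h,(6,60,50),(20,170,235));return cv2.morphologyEx(m,cv2.MORPH_OPEN,np.ones((5,5)))
for n in('top1','s14','wB','d14','d15'):
    c=load(n);m=brown(c);k,l,s,cen=cv2.connectedComponentsWithStats(m)
    for i in np.argsort(-s[1:,4])[:2]+1:
        cs,_=cv2.findContours((l==i).astype(np.uint8),0,2);p=cv2.approxPolyDP(cs[0],5,True)[:,0]
        print(n,s[i].tolist(),p.tolist())
```

```text
scene cam [0.25449315 0.48219892 0.68984883] top [ 0.36444236 -0.11660741  0.89993319]
(198, 347) (62, 228) [0.447 0.286 0.086] [-0.5 -0.1]
(153, 232) (85, 140) [0.582 0.193 0.211] [-7.9 -3. ]
(198, 347) (80, 205) [0.485 0.27  0.032] [-11.2  -3.8]
(153, 232) (62, 228) [0.472 0.22  0.276] [36.7  6. ]
(160, 185) (150, 137) [0.616 0.088 0.199] [5.2 1.7]
(160, 178) (205, 70) [ 0.748 -0.007  0.112] [-13.9  -7.1]
top1 [77, 10, 129, 130, 9461] [[127, 10], [125, 31], [97, 53], [77, 99], [136, 139], [180, 118], [205, 74], [192, 80], [167, 37], [150, 23], [133, 28]]
top1 [0, 121, 88, 82, 4555] [[83, 121], [61, 133], [59, 150], [0, 132], [0, 183], [40, 202], [64, 184], [69, 197], [80, 173], [80, 148], [87, 148]]
s14 [0, 145, 178, 239, 22413] [[158, 174], [101, 161], [93, 146], [51, 145], [59, 174], [44, 239], [50, 237], [53, 212], [67, 214], [62, 248], [70, 252], [0, 289], [0, 383], [54, 383], [34, 344], [46, 347], [177, 276], [168, 246], [151, 230]]
s14 [65, 310, 132, 74, 4323] [[190, 310], [65, 383], [141, 383], [196, 344]]
wB [20, 0, 137, 34, 2641] [[20, 0], [91, 33], [156, 2]]
wB [0, 91, 21, 29, 424] [[0, 91], [0, 116], [8, 119], [20, 100]]
d14 [221, 247, 71, 46, 1481] [[291, 247], [272, 268], [263, 265], [268, 285], [266, 279], [254, 284], [260, 272], [246, 278], [251, 265], [223, 260], [221, 270], [243, 290], [249, 282], [250, 292], [270, 290], [290, 274], [290, 263], [283, 262], [290, 261]]
d14 [383, 97, 30, 29, 357] [[412, 97], [398, 98], [394, 116], [383, 125], [397, 123], [401, 110], [407, 115], [402, 107], [411, 107]]
d15 [0, 3, 17, 27, 274] [[0, 3], [2, 29], [16, 11]]
d15 [373, 93, 11, 15, 129] [[373, 93], [374, 105], [383, 107], [381, 94]]
```

Run:
```python
from h import *
T=load('top1');B=load('wB');S=load('s14');D=load('d15')
print('c1 tip',tri([(B,91,33),(T,136,139)]),tri([(B,91,33),(T,150,137)]))
print('c1 tip scene?',tri([(B,91,33),(T,136,139),(S,168,246)]))
print('c1 right',[onz(T,180,118,z).round(3).tolist() for z in(.1,.15,.2)],[onz(B,156,2,z).round(3).tolist() for z in(.1,.15,.2)])
for t in [(87,148),(80,148),(80,173)]: print('c2',t,tri([(B,20,100),(T,*t)]))
X=[(x,y,z) for z in(.1,.2) for x,y in((.58,.13),)]
for p in X: print(p,proj(S,p),proj(T,p))
```

```text
c1 tip (array([0.64489343, 0.14892259, 0.07946741]), [array([2.1, 2.4]), array([-0.7, -1.1])]) (array([0.62043293, 0.0935119 , 0.17693772]), [array([7.6, 9.6]), array([-1.8, -3.5])])
c1 tip scene? (array([0.62855769, 0.13870384, 0.08963435]), [array([ 8.6, 17.6]), array([2.1, 4.7]), array([-13.4,  -4.3])])
c1 right [[0.682, 0.051, 0.1], [0.663, 0.041, 0.15], [0.643, 0.03, 0.2]] [[0.668, 0.074, 0.1], [0.653, 0.058, 0.15], [0.639, 0.042, 0.2]]
c2 (87, 148) (array([0.59343359, 0.21971867, 0.12646132]), [array([-16.8, -11.4]), array([5.1, 6.3])])
c2 (80, 148) (array([0.59597913, 0.23946522, 0.10798546]), [array([-20.1, -13.1]), array([6.5, 7.7])])
c2 (80, 173) (array([0.581529  , 0.28960937, 0.02309032]), [array([1.3, 1. ]), array([-0.4, -0.7])])
(0.58, 0.13, 0.1) [177.17427813 243.47509048] [138.87625874 164.85285264]
(0.58, 0.13, 0.2) [168.64882237 207.68739882] [123.37691564 150.23270142]
```

```bash
python3 -m jog '[{"dx":6.2,"dy":-31,"dz":-0.6,"ax":0,"ay":0,"az":0},{"dx":6.2,"dy":-31,"dz":-0.6,"ax":0,"ay":0,"az":0},{"dx":6.2,"dy":-31,"dz":-0.6,"ax":0,"ay":0,"az":0},{"dx":6.2,"dy":-31,"dz":-0.6,"ax":0,"ay":0,"az":0},{"dx":6.2,"dy":-31,"dz":-0.6,"ax":0,"ay":0,"az":0},{"dx":6.2,"dy":-31,"dz":-0.6,"ax":0,"ay":0,"az":0},{"dx":6.2,"dy":-31,"dz":-0.6,"ax":0,"ay":0,"az":0},{"dx":6.2,"dy":-31,"dz":-0.6,"ax":0,"ay":0,"az":0},{"dx":0,"dy":0,"dz":0,"ax":0,"ay":0,"az":-6.8},{"dx":0,"dy":0,"dz":0,"ax":0,"ay":0,"az":-6.8},{"dx":0,"dy":0,"dz":0,"ax":0,"ay":0,"az":-6.8},{"dx":0,"dy":0,"dz":0,"ax":0,"ay":0,"az":-6.8},{"dx":0,"dy":0,"dz":0,"ax":0,"ay":0,"az":-6.8},{"dx":0,"dy":0,"dz":0,"ax":0,"ay":0,"az":-6.8},{"dx":0,"dy":0,"dz":0,"ax":0,"ay":0,"az":-6.8},{"dx":0,"dy":0,"dz":0,"ax":0,"ay":0,"az":-6.8},{"dx":0,"dy":0,"dz":0,"ax":0,"ay":0,"az":-6.8},{"dx":0,"dy":0,"dz":0,"ax":0,"ay":0,"az":-6.8}]'
python3 -m jog '[{"dx":0,"dy":0,"dz":0,"ax":0,"ay":0,"az":-7},{"dx":0,"dy":0,"dz":0,"ax":0,"ay":0,"az":-7},{"dx":0,"dy":0,"dz":0,"ax":0,"ay":0,"az":-7},{"dx":0,"dy":0,"dz":0,"ax":0,"ay":0,"az":-7},{"dx":0,"dy":0,"dz":0,"ax":0,"ay":0,"az":-7},{"dx":0,"dy":0,"dz":0,"ax":0,"ay":0,"az":-7},{"dx":0,"dy":0,"dz":0,"ax":0,"ay":0,"az":-7},{"dx":0,"dy":0,"dz":0,"ax":0,"ay":0,"az":-7},{"dx":0,"dy":0,"dz":0,"ax":0,"ay":0,"az":-7},{"dx":0,"dy":0,"dz":0,"ax":0,"ay":0,"az":-7},{"dx":0,"dy":0,"dz":0,"ax":0,"ay":0,"az":-7},{"dx":0,"dy":0,"dz":0,"ax":0,"ay":0,"az":-7},{"dx":0,"dy":0,"dz":0,"ax":0,"ay":0,"az":-7},{"dx":0,"dy":0,"dz":0,"ax":0,"ay":0,"az":-7},{"dx":0,"dy":0,"dz":0,"ax":0,"ay":0,"az":-7},{"dx":0,"dy":0,"dz":0,"ax":0,"ay":0,"az":-7},{"dx":0,"dy":0,"dz":0,"ax":0,"ay":0,"az":0},{"dx":0,"dy":0,"dz":0,"ax":0,"ay":0,"az":0}]'
python3 -c "
from h import *
cam('wrist','d18');print(yaw(bot.read_state())[0]);go(.506,.1305,.16,90)"
```

```text
time: 31.63
tool_pos: [0.458, -0.1003, 0.3136]
tcp_rot: [-2.589, -1.776, 0.002]
wrist_force: [-0.7, 0.2, -0.4]
width: 0.359
grip_force: 44.9
time: 33.13
tool_pos: [0.4582, -0.1003, 0.3142]
tcp_rot: [0.01, -3.14, -0.001]
wrist_force: [0.2, 0.4, -0.7]
width: 0.36
grip_force: 44.9
90.34848863110338
turn [ 0.  -0.   0.3] alt az -179.7 q6 -1.85 then shift [-4.760e+01  2.308e+02 -1.000e-01]
```

```bash
python3 -m jog '[{"dx":-6,"dy":28.8,"dz":0,"ax":0,"ay":0,"az":0},{"dx":-6,"dy":28.8,"dz":0,"ax":0,"ay":0,"az":0},{"dx":-6,"dy":28.8,"dz":0,"ax":0,"ay":0,"az":0},{"dx":-6,"dy":28.8,"dz":0,"ax":0,"ay":0,"az":0},{"dx":-6,"dy":28.8,"dz":0,"ax":0,"ay":0,"az":0},{"dx":-6,"dy":28.8,"dz":0,"ax":0,"ay":0,"az":0},{"dx":-6,"dy":28.8,"dz":0,"ax":0,"ay":0,"az":0},{"dx":-6,"dy":28.8,"dz":0,"ax":0,"ay":0,"az":0},{"dx":0,"dy":0,"dz":0,"ax":0,"ay":0,"az":0},{"dx":0,"dy":0,"dz":0,"ax":0,"ay":0,"az":0},{"dx":0,"dy":0,"dz":0,"ax":0,"ay":0,"az":0}]'
python3 - <<'E'
from h import *
c=cam('wrist','d19');go(.506,.1305,.0635,90)
g=cv2.cvtColor(c['img'],cv2.COLOR_RGB2HSV);m=cv2.inRange(g,(0,90,40),(14,255,230))
m=cv2.morphologyEx(m,cv2.MORPH_OPEN,np.ones((3,3)))
n,l,s,cen=cv2.connectedComponentsWithStats(m)
for i in np.argsort(-s[1:,4])[:3]+1: print(s[i],cen[i])
st=bot.read_state();p=st['tool_pos'];gz=p[2]-.1547-.0572
for x in (-.004,0,.004):
  print(x,'base far(-x) edge / shoulder',proj(c,[p[0]+x-.0165,p[1],gz]).round(1),proj(c,[p[0]+x,p[1],gz+.062]).round(1),proj(c,[p[0]+x-.0165,p[1],gz+.062]).round(1))
E
```

```text
time: 34.1
tool_pos: [0.5044, 0.1302, 0.3153]
tcp_rot: [-0.014, 3.141, -0.002]
wrist_force: [-0.3, -0.4, -1.7]
width: 0.36
grip_force: 45.0
turn [-0.1  0.   0.5] alt az -179.5 q6 -1.37 then shift [-1.6  0.7 97.2]
[ 226  204   62   83 2320] [251.71896552 244.9       ]
[148 358  22  13 181] [157.6961326  363.82320442]
[482 165  11  16 104] [486.71153846 172.16346154]
-0.004 base far(-x) edge / shoulder [255.6 189.1] [254.8 260.7] [255.  230.1]
0 base far(-x) edge / shoulder [255.5 194.7] [254.7 267.7] [254.9 237.7]
0.004 base far(-x) edge / shoulder [255.5 200.2] [254.7 274.6] [254.9 245.2]
```

Run:
```python
from h import *
c=load('d19')
g=cv2.cvtColor(c['img'],cv2.COLOR_RGB2HSV);m=cv2.inRange(g,(0,90,40),(14,255,230))
for v in range(196,300,4):
    u=np.nonzero(m[v,215:295])[0]; print(v,(u.min()+215,u.max()+215,len(u)) if len(u) else None, c['img'][v,250].tolist())
from scipy.spatial.transform import Rotation as Ro
p=np.array([.5044,.1302,.3153-.1547-.0572])
# silhouette of cylinder model: hull of projected body for offsets
for x in(-.004,0,.004,.007):
    a=np.linspace(0,2*np.pi,90);P=[proj(c,p+[x+.0165*np.cos(t),.0165*np.sin(t),z]) for t in a for z in(0,.062)]
    P=np.array(P);S=P[1::2];print(x,'base top row',P[0::2,1].min().round(1),'shoulder widest row',S[S[:,0].argmax(),1].round(1),'L/R',S[:,0].min().round(1),S[:,0].max().round(1),'shoulder bottom',S[:,1].max().round(1))
```

```text
196 None [81, 109, 169]
200 None [128, 146, 180]
204 (np.int64(250), np.int64(259), 10) [102, 77, 64]
208 (np.int64(241), np.int64(268), 16) [88, 44, 19]
212 (np.int64(237), np.int64(256), 20) [93, 46, 17]
216 (np.int64(234), np.int64(256), 23) [92, 43, 17]
220 (np.int64(234), np.int64(256), 23) [85, 33, 0]
224 (np.int64(233), np.int64(257), 25) [90, 43, 11]
228 (np.int64(233), np.int64(257), 25) [95, 46, 18]
232 (np.int64(233), np.int64(257), 25) [92, 40, 15]
236 (np.int64(232), np.int64(258), 27) [89, 40, 0]
240 (np.int64(232), np.int64(269), 38) [91, 44, 11]
244 (np.int64(231), np.int64(276), 46) [120, 56, 20]
248 (np.int64(231), np.int64(281), 51) [159, 82, 47]
252 (np.int64(230), np.int64(285), 56) [173, 110, 85]
256 (np.int64(227), np.int64(286), 60) [179, 119, 94]
260 (np.int64(227), np.int64(286), 39) [40, 34, 29]
264 (np.int64(226), np.int64(287), 28) [35, 34, 30]
268 (np.int64(226), np.int64(287), 22) [40, 33, 31]
272 (np.int64(226), np.int64(287), 19) [48, 38, 32]
276 (np.int64(226), np.int64(287), 16) [46, 43, 39]
280 (np.int64(227), np.int64(286), 14) [125, 125, 119]
284 (np.int64(230), np.int64(283), 6) [128, 126, 120]
288 (np.int64(232), np.int64(233), 2) [27, 30, 29]
292 None [24, 27, 21]
296 (np.int64(234), np.int64(234), 1) [24, 26, 18]
-0.004 base top row 189.2 shoulder widest row 259.4 L/R 221.8 289.5 shoulder bottom 288.8
0 base top row 194.8 shoulder widest row 266.4 L/R 222.1 289.2 shoulder bottom 295.3
0.004 base top row 200.3 shoulder widest row 273.3 L/R 222.4 288.8 shoulder bottom 301.6
0.007 base top row 204.4 shoulder widest row 278.4 L/R 222.6 288.5 shoulder bottom 306.3
```

```bash
python3 -m jog '[{"dx":1.9,"dy":0.5,"dz":20,"ax":0,"ay":0,"az":0},{"dx":0,"dy":0,"dz":25,"ax":0,"ay":0,"az":0},{"dx":0,"dy":0,"dz":12,"ax":0,"ay":0,"az":0},{"dx":0,"dy":0,"dz":8,"ax":0,"ay":0,"az":0},{"dx":0,"dy":0,"dz":5,"ax":0,"ay":0,"az":0},{"dx":0,"dy":0,"dz":5,"ax":0,"ay":0,"az":0},{"dx":0,"dy":0,"dz":0,"ax":0,"ay":0,"az":0},{"dx":0,"dy":0,"dz":0,"ax":0,"ay":0,"az":0}]'
python3 - <<'E'
from h import *
c=cam('wrist','d20');go(.5025,.1305,.0635,90)
E
```

```text
time: 34.82
tool_pos: [0.5033, 0.1308, 0.2414]
tcp_rot: [-0.014, 3.139, -0.0]
wrist_force: [1.1, -0.1, -1.1]
width: 0.359
grip_force: 45.0
turn [0.  0.2 0.5] alt az -179.5 q6 -1.37 then shift [ 0.9 -0.4 23.5]
```

```bash
python3 -m jog '[{"dx":0.5,"dy":-0.2,"dz":8,"ax":0,"ay":0,"az":0},{"dx":0,"dy":0,"dz":7,"ax":0,"ay":0,"az":0},{"dx":0,"dy":0,"dz":5,"ax":0,"ay":0,"az":0},{"dx":0,"dy":0,"dz":2,"ax":0,"ay":0,"az":0},{"dx":0,"dy":0,"dz":0,"ax":0,"ay":0,"az":0},{"dx":0,"dy":0,"dz":0,"ax":0,"ay":0,"az":0},{"dx":0,"dy":0,"dz":0,"ax":0,"ay":0,"az":0}]'
python3 -c "
from h import *
go(.5025,.1305,.0635,90);print(bot.read_state()['wrist_force'])"
```

```text
time: 35.45
tool_pos: [0.5024, 0.1306, 0.2186]
tcp_rot: [-0.015, 3.14, -0.001]
wrist_force: [-0.1, 0.5, -0.7]
width: 0.36
grip_force: 44.9
turn [-0.   0.1  0.5] alt az -179.5 q6 -1.37 then shift [-0.1 -0.1  0.4]
[-0.09599928  0.4684803  -0.72685957]
```

Release gently, rise, then back off to a clear view of both inserts.

```bash
python3 -m jog '[{"dx":0,"dy":0,"dz":0.5,"ax":0,"ay":0,"az":0},{"dx":0,"dy":0,"dz":0,"ax":0,"ay":0,"az":0},{"dx":0,"dy":0,"dz":0,"ax":0,"ay":0,"az":0},{"dx":0,"dy":0,"dz":0,"ax":0,"ay":0,"az":0},{"dx":0,"dy":0,"dz":-15,"ax":0,"ay":0,"az":0},{"dx":0,"dy":0,"dz":-25,"ax":0,"ay":0,"az":0},{"dx":0,"dy":0,"dz":-30,"ax":0,"ay":0,"az":0},{"dx":0,"dy":0,"dz":-30,"ax":0,"ay":0,"az":0},{"dx":0,"dy":0,"dz":0,"ax":0,"ay":0,"az":0},{"dx":0,"dy":0,"dz":0,"ax":0,"ay":0,"az":0}]' 0.6
python3 -m jog '[{"dx":0,"dy":-30,"dz":-5,"ax":0,"ay":0,"az":0},{"dx":0,"dy":-30,"dz":-5,"ax":0,"ay":0,"az":0},{"dx":0,"dy":-30,"dz":-5,"ax":0,"ay":0,"az":0},{"dx":0,"dy":-30,"dz":-5,"ax":0,"ay":0,"az":0},{"dx":0,"dy":-30,"dz":-5,"ax":0,"ay":0,"az":0},{"dx":0,"dy":-30,"dz":-5,"ax":0,"ay":0,"az":0},{"dx":0,"dy":-30,"dz":-5,"ax":0,"ay":0,"az":0},{"dx":0,"dy":-30,"dz":-5,"ax":0,"ay":0,"az":0},{"dx":0,"dy":-30,"dz":-5,"ax":0,"ay":0,"az":0},{"dx":0,"dy":-30,"dz":-5,"ax":0,"ay":0,"az":0},{"dx":0,"dy":-30,"dz":-5,"ax":0,"ay":0,"az":0},{"dx":0,"dy":-30,"dz":-5,"ax":0,"ay":0,"az":0},{"dx":0,"dy":0,"dz":0,"ax":0,"ay":0,"az":0},{"dx":0,"dy":0,"dz":0,"ax":0,"ay":0,"az":0}]'
python3 - <<'E'
from h import *
t=cam('top','t21')
C=[.506,.1305]
for z in(.006,.068,.108): print(z,proj(t,[*C,z]).round(1))
g=t['img'];o=proj(t,[*C,.09]).astype(int)
h=cv2.cvtColor(g,cv2.COLOR_RGB2HSV)
u0,v0=o-[16,18]
br=cv2.inRange(h,(0,90,40),(16,255,230))[v0:v0+36,u0:u0+32];dk=(g.max(2)<60)[v0:v0+36,u0:u0+32]
for n,m in(('brown',br>0),('dark',dk)):
    y,x=np.nonzero(m);print(n,len(x),x.mean()+u0 if len(x) else 0,y.mean()+v0 if len(x) else 0)
for r in range(36): print(v0+r,''.join('B' if br[r,k] else('#' if dk[r,k] else '.') for k in range(32)))
# predicted silhouette masks if seated and centred, shoulder outline
a=np.linspace(0,6.28,60)
for z in(.037,.068): 
    P=np.array([proj(t,[C[0]+.0165*np.cos(k),C[1]+.0165*np.sin(k),z]) for k in a]);print('circle z',z,P.min(0).round(1),P.max(0).round(1))
E
```

```text
time: 36.28
tool_pos: [0.5034, 0.1309, 0.3211]
tcp_rot: [-0.015, 3.134, 0.001]
wrist_force: [-0.4, -0.4, 0.2]
width: 0.602
grip_force: 0.0
time: 37.45
tool_pos: [0.5051, -0.2306, 0.377]
tcp_rot: [0.01, -3.141, -0.002]
wrist_force: [-0.3, 0.2, -0.1]
width: 0.601
grip_force: 0.0
0.006 [148.  208.1]
0.068 [140.3 203.2]
0.108 [134.7 199.8]
brown 115 145.7913043478261 206.61739130434782
dark 464 131.18534482758622 194.98922413793105
183 ##########################.#..##
184 ###############.#######.....##..
185 ##.##.##########################
186 ##############.#####.##.........
187 ###############..#####.##.#.....
188 ###.##.##########.#######..####.
189 ############......##############
190 ###########.................####
191 ###########.....................
192 ########.##.....................
193 #######.###.....................
194 ###########.....................
195 ###########.....................
196 ###########.........BBBBBB#.....
197 ###########.....#.#.....BBBB....
198 ##########.....#####.....B..B...
199 ##########....########....B.B...
200 ##########....########...#.BBB..
201 ##########....########...#.BBB..
202 ##########.....#######...#.BBB..
203 ##.#######.......#####...#.BBB..
204 ####.#####....B....#....##BBBB..
205 ##.######.....#B........#.BBBB..
206 ##.##.###......BB......#.BBBBB..
207 #####.###......BBBB.###.BBBBB...
208 ###.#.###.......BBBBBBBBBBBBB...
209 #####..##.....#..BBBBBBBBBBBBB..
210 #########..........BBBBBBBBBBBBB
211 .##.##.#.......#......BBBBBBBBBB
212 ##.#...#................BBBBBBBB
213 ###...##.................BBBBBB.
214 .......#........................
215 ......##........................
216 ......##........................
217 ......##........................
218 ......#.........................
circle z 0.037 [136.8 198.2] [151.8 213.3]
circle z 0.068 [132.5 195.5] [148.1 211.1]
```

```bash
python3 -m jog '[{"dx":0,"dy":32,"dz":0,"ax":0,"ay":0,"az":0},{"dx":0,"dy":32,"dz":0,"ax":0,"ay":0,"az":0},{"dx":0,"dy":32,"dz":0,"ax":0,"ay":0,"az":0},{"dx":0,"dy":32,"dz":0,"ax":0,"ay":0,"az":0},{"dx":0,"dy":32,"dz":0,"ax":0,"ay":0,"az":0},{"dx":0,"dy":32,"dz":0,"ax":0,"ay":0,"az":0},{"dx":0,"dy":32,"dz":0,"ax":0,"ay":0,"az":0},{"dx":0,"dy":0,"dz":0,"ax":0,"ay":0,"az":0},{"dx":0,"dy":0,"dz":0,"ax":0,"ay":0,"az":0},{"dx":0,"dy":0,"dz":0,"ax":0,"ay":0,"az":0}]'
python3 - <<'E'
from h import *
c=cam('wrist','w22');C=[.506,.1305]
a=np.linspace(0,6.28,60)
for n,r,z in(('collar',.027,.037),('shoulder',.0165,.068),('cap top',.006,.108)):
    P=np.array([proj(c,[C[0]+r*np.cos(k),C[1]+r*np.sin(k),z]) for k in a]);print(n,P.min(0).round(1),P.max(0).round(1),'c',P.mean(0).round(1))
P0=proj(c,[*C,.06]).astype(int);u0,v0=P0-[42,36]
g=c['img'][v0:v0+72,u0:u0+84].astype(int);h=cv2.cvtColor(c['img'],cv2.COLOR_RGB2HSV)[v0:v0+72,u0:u0+84]
def ch(p,q):
    if q[1]>90 and (q[0]<16 or q[0]>174) and q[2]>40: return 'B'
    if 100<q[0]<125 and q[1]>80 and q[2]>60: return '~'
    if q[2]<60: return '#'
    if q[2]<150: return ':'
    return '.'
print(u0)
for r in range(0,72,2): print(v0+r,''.join(ch(g[r,k],h[r,k]) for k in range(84)))
E
```

```text
time: 38.33
tool_pos: [0.5029, -0.0045, 0.3777]
tcp_rot: [-0.018, 3.141, -0.001]
wrist_force: [0.2, -0.5, -0.2]
width: 0.598
grip_force: 0.0
collar [350.2 152.2] [396.6 197.6] c [373.4 175.5]
shoulder [369.5 167.9] [400.6 198.1] c [385.  183.3]
cap top [397.3 189.6] [410.2 202. ] c [403.8 196. ]
339
145 ...................................................................:################
147 ...................................................................:#####:##########
149 .............................::::::...............................:###:#############
151 ......................:::::::::::::::::::.........................:#################
153 ..................:::::::::::::..................................:##################
155 ................::::::::::..........~~~:::.......................:#####:############
157 ..............:::::::::......~~~~~~~~~~~~.:::::.................:####:##:###########
159 ............::::::::.....:BBBB::~~~~~~~~~~.:::::::..............:#::##:#############
161 ...........::::::::....BBBBBBBBBB:::~~~~~~~.::::::::...........:###################
[... 1704 characters left out ...]
####################::::::::::::..............:##############################
203 ####################################################:###############################
205 ####################################################################################
207 ####################################################################################
209 ####################################################################:##:############
211 ####################################################################################
213 #########################################:####################################:#:#:#
215 ##########################################:#########################################
```

```bash
python3 -c "
from workcell import bot
print(bot.finish_job())"
```

```text
the job is handed in; nothing more can be done
None
```

I filled both kits and handed the job in at about 38 s of the 141 s allowed; no verdict came back. A last camera image showed the box, tape measure, driver and white roll in their wells. I checked the bottle only by measurement, which put it upright in its collar, about 4 mm off centre.

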